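Fetch the balance's check weight from behind the reagent bottles

ROBOT

A 6-joint arm with a two-finger parallel gripper is mounted at the origin on the work surface. World frame = base frame: x ahead of the robot, y to its left, z up, the work surface at z = 0. Lengths are in m, angles in degrees, forces in N, time in s.
With the tool pointing down it reaches from about 0.275 to 0.75 m from the base axis. Payload 10.2 kg.
Tool frame: the origin (TCP) lies midway between the tips of the shut fingers; the grasp point (between the pads) lies 19 mm behind it; z points along the fingers, y is the line along which they close (so a half turn about z gives the same grasp; the last joint's range is limited). The gripper opens to 85 mm and grips with 20 to 120 N. Pads are 22 mm wide; open, the fingers measure 114 mm over their backs; the gripper's body (76 mm by 85 mm) begins 54 mm behind the grasp point. The pads swing forward as they close: fully open they stand 13 mm farther back than shut.
Start: joints at [-87.514, 17.928, 85.812, -0, 76.261, -12.8], TCP at [0.138, -0.506, 0.231] pointing down, gripper open.
Joint ranges: [-168.41, 168.41], [-55.51, 124.54], [10.69, 146.95], [-70.63, 250.63], [1, 178], [-165.06, 165.06]. Speed limits (degrees/s): [136.94, 136.94, 172.46, 180, 180, 180].

INTERFACE

Orientations are given as [roll, pitch, yaw] about the fixed x, y, z axes, in that order (R = Rz(yaw) Ry(pitch) Rx(roll)).
In Python, from plant import manip, capture, camera_info, recognise, masks_of gives the robot as it stands.
- The arm moves only by the shell command python3 -m jog 'ROWS' [FORCE]. ROWS is JSON, a list of rows, each an object of numbers: "gripper": the gripper's target within -1 to 1 (shut at 1, half-way at 0, fully open at -1); "tx", "ty", "tz": the shift along the tool's x, y, z in mm; "wx", "wy", "wz": the turn, a rotation vector about the tool's x, y, z in rad. In form: [{"gripper": .., "tx": .., "ty": .., "tz": .., "wx": .., "wy": .., "wz": ..}, ...]. A call has 1 to 5 rows; each row shifts and turns the commanded pose from where the row before left it, along the tool's axes as they then stand; what a row does not reach is not made up. A row lasts 1/10 s, in which the tool goes at most 50 mm and 8.59 degrees, less where a joint would pass 70% of its speed; a pose out of reach is approached as far as the arm can. A call is refused whole if a number of a shift passes 50 or a number of a turn 0.15, either way. A call with a gripper value outside its range is refused whole. The fingers move at their own pace and stop on an object; FORCE is the grip in N (left out, the last holds). Time passes only in rows, so rows that do not move let the fingers close. It gives the time, the measured TCP pose, the force, the opening and the grip force at its end, in the units of the state.
- manip.get_state(): the state, without advancing time (a new reading comes with each control period).
- capture(name): name is "scene" or "side" or "wrist"; returns (picture, depth): 420x560x3 uint8, blue, green, red; 420x560 float32, m along the optical axis (not along the pixel's ray), 0 where there is no reading.
- camera_info(name): a dict with "mtx" (3x3 intrinsics, pixels), "R" (3x3) and "t" (3): a world point X has camera coordinates R X + t; the wrist camera has in their place "hand_eye" (4x4, takes a point from camera to tool coordinates, whose origin is the TCP and whose axes are the flange's). Camera axes: x right, y down, z forward; pixel columns grow to the right and rows downward; lengths in m; the calibration is good to about 2 mm. A picture is of the moment at which its call begins: read the wrist's pose just before it. camera_info takes no time and is no camera call.
- manip.job_done(): hands the job in; it is judged then, once.
Trained networks look in the newest picture that a camera, given by its name, has taken for a name from the list of things; names that differ only in an ending like _2 or _b are one class to them, and where a whole thing is asked for, a point or a joint stands for the part that bears it (a point fixed in the world has none). Each returns a list of dicts, best first, with "p" (0 to 1); they miss things now and then, are a little off and sometimes report something else, mostly with a low value. They report only what shows in the picture. A call takes as long as a camera call.
- recognise(camera, label): "xyz" ([x, y, z] in m, in world coordinates, good to about 4 mm: the middle of the surface that is visible of it).
- masks_of(camera, label): "mask" (420x560 bool, what is visible of it).
The state is a dict: "time_s": time; "qpos": joint angles; "qd": joint speeds; "joint_torque": joint torques, N m; "tool_pos": TCP position; "orientation": TCP orientation; "contact_force": force on the tool from outside, world axes, zero at the start; "ft_torque": the same for the moment, N m; "finger_gap": finger opening in m; "grasp_force": force on a finger pad.
Only numpy, scipy, OpenCV 4.12 (cv2) and the standard library are available. Lean on these libraries where they do the work, as an engineer would, in place of code of your own. Each camera call takes 0.05 s, during which the arm holds its last target. There are 200 camera calls.

TASK

The steel check weight stands hemmed in by three containers in the plywood caddy: clear all three upright into the aluminium tray, then fetch the weight and set it down, without dropping it, on the middle of the balance's pan while they wait there. Then put each container back upright on the very ring in the caddy where it stood at first, with the weight left on the pan. Tip none of them over, and leave the glass dish and the beaker where they are.

Things in the scene. Friction and masses are not known exactly. Their poses are not given: they have to be found in the camera images.
- weight_center (a point): Steel check weight: cylinder 48 mm across and 30 mm high, with a knob 22 mm across on a thin neck above it, 48 mm high in all, 0.45 kg. It stands in the caddy between the containers, which are too tall and close for a gripper to get at it. Grip it by the wide cylinder. Loose, upright; the point is its centre, half-way up; z axis along its height.
- round_bottle_center (a point): Brown-glass round bottle with a black cap: body 52 mm across and straight up to 92 mm, then shoulder and cap (30 mm across), 122 mm high in all, 0.2 to 0.33 kg. Can be gripped across the body about 80 mm above its foot. Starts on one of the three rings. Loose, upright; the point is its centre, half-way up; z axis along its height.
- jar_center (a point): White plastic round jar: body 60 mm across and straight up to 92 mm, lid 57 mm across above, 110 mm high in all, 0.22 to 0.37 kg. Can be gripped about 80 mm above its foot. Starts on one of the three rings. Loose, upright; the point is its centre, half-way up; z axis along its height.
- square_bottle_center (a point): Grey plastic square bottle with a round black cap: body 50 x 50 mm and straight up to 92 mm, cap 33 mm across above, 118 mm high in all, 0.19 to 0.32 kg. x and y axes are normal to its flat sides; grip across two of them, about 80 mm above its foot. Starts on one of the three rings. Loose, upright; the point is its centre, half-way up; z axis along its height.
- caddy: Plywood caddy, fixed: a flat board 170 (its x) x 210 (its y) mm, top 8 mm above the bench, with a low wall (34 mm high) along its far (+x) edge. Origin on the bench under the board's middle. The weight stands near x = +30, y = 0 mm; the three dark rings, 69 mm across, are centred at (30, 62), (30, -62) and (-42, 0) mm: one container on each, in an order that changes, each within a few mm of its ring's centre.
- tray: Aluminium tray, fixed, empty: 260 (its x) x 160 (its y) mm, rim 14 mm high, walls and floor 4 mm thick. Origin on the bench under its middle. The three containers fit side by side along its x, 75 mm apart. To the left or right of the caddy, the balance being on the other side.
- pan (a point): Middle of the top face of the balance's round steel pan, 100 mm across, 55 mm above the bench. The balance is white, fixed, 160 mm wide, 200 mm deep, its grey display panel on the robot's side (-x); its body is 42 mm high.
- dish_center (a point): Bystander: closed glass dish 90 mm across, 14 mm high, in front of the caddy; the point is its centre. Leave alone.
- beaker_center (a point): Bystander: glass beaker about 56 mm across, 70 mm high, in front of the caddy, a little to the left; the point is its centre. Leave alone.

How it is judged:
By the outcome, as a careful person would: the job done as asked, in the order asked, and still so for the second after the job is handed in, with the robot touching nothing.
It also fails if it takes over 144 s, if anything falls off the work surface, if the arm or the gripper's body presses on something with over 40 N, if the wrist force passes 120 N, or if a joint passes its speed limit or range.

## Working session

There is one attempt and no reset: what is moved stays moved. The work goes in short steps, Python scripts to look and compute and a shell command to move; the robot and the scene stay as the last step left them, time stands still between calls to the robot, and variables do not carry over. Pictures are saved under pics/ and viewed, at most 14 in all, crops included, and the job is handed in when it is done.

```bash
mkdir -p pics; ls; cat > look.py <<'E'
import cv2, numpy as np
from plant import manip, capture, camera_info, recognise, masks_of
def cloud(cam, d):
    c=camera_info(cam); K=c["mtx"]; K=np.array(K)
    v,u=np.mgrid[0:d.shape[0],0:d.shape[1]]
    P=np.stack([(u-K[0,2])/K[0,0]*d,(v-K[1,2])/K[1,1]*d,d],-1)
    return (P-np.array(c["t"]).ravel())@np.array(c["R"])
E
python3 - <<'E'
from look import *
for n in ("scene","side"):
    p,d=capture(n); cv2.imwrite(f"pics/{n}0.png",p); np.save(f"pics/{n}0.npy",d)
    for l in ("weight_center","round_bottle_center","jar_center","square_bottle_center","caddy","tray","pan","dish_center","beaker_center"):
        r=recognise(n,l)
        print(n,l,[(np.round(x["xyz"],3).tolist(),round(x["p"],2)) for x in r[:2]])
s=manip.get_state();print(s)
E
```

```text
pics
scene weight_center [([0.645, -0.027, 0.039], 0.64)]
scene round_bottle_center [([0.644, -0.082, 0.098], 0.65)]
scene jar_center [([0.583, -0.01, 0.099], 0.64)]
scene square_bottle_center [([0.656, 0.034, 0.1], 0.8), ([0.488, 0.319, 0.045], 0.59)]
scene caddy [([0.649, -0.026, 0.01], 0.97)]
scene tray [([0.496, -0.342, 0.002], 0.75)]
scene pan [([0.493, 0.32, 0.043], 0.79)]
scene dish_center [([0.402, -0.081, 0.012], 0.75), ([0.492, 0.319, 0.044], 0.39)]
scene beaker_center []
side weight_center [([0.62, -0.017, 0.04], 0.65)]
side round_bottle_center [([0.629, -0.071, 0.098], 0.76)]
side jar_center [([0.554, 0.008, 0.085], 0.58)]
side square_bottle_center [([0.624, 0.054, 0.077], 0.65)]
side caddy [([0.578, 0.04, 0.01], 0.84), ([0.481, -0.34, 0.004], 0.5)]
side tray [([0.48, -0.339, 0.006], 0.63)]
side pan [([0.456, 0.346, 0.037], 0.63)]
side dish_center []
side beaker_center [([0.373, 0.117, 0.043], 0.95)]
{'time_s': 1.0, 'qpos': array([-8.75120944e+01,  1.79273895e+01,  8.58129482e+01,  1.33469074e-03,
        7.62601607e+01, -1.28023497e+01]), 'qd': array([-0.03233427, -0.05704525, -0.06335868, -0.00209325, -0.01753662,
       -0.07638936]), 'joint_torque': array([ 1.49283245e-03, -4.12164366e+01, -2.59894305e+01, -9.47834178e-05,
        6.02806940e-04,  9.48745253e-06]), 'tool_pos': array([ 0.13841945, -0.50642605,  0.23129132]), 'orientation': array([-1.79999801e+02, -1.37469618e-03,  1.52899383e+01]), 'contact_force': array([-0.86714884,  0.41803662,  0.4863855 ]), 'ft_torque': array([-0.00596939,  0.00081552,  0.05484509]), 'grasp_force': 0.0, 'finger_gap': 0.08554249574689667}
```

```bash
python3 - <<'E'
from look import *
for n in ("scene","side"):
    p=cv2.imread(f"pics/{n}0.png")
    cv2.imwrite(f"pics/{n}0v.png",cv2.resize(p,(784,588)))
    c=camera_info(n);print(n,np.round(c["mtx"],1).tolist(),(-np.array(c["R"]).T@np.array(c["t"]).ravel()).round(3),np.round(c["R"],2).tolist())
E
```

```text
scene [[447.0, 0.0, 291.4], [0.0, 447.0, 207.9], [0.0, 0.0, 1.0]] [1.099 0.049 0.891] [[-0.08, 1.0, 0.01], [0.82, 0.07, -0.57], [-0.57, -0.04, -0.82]]
side [[381.4, 0.0, 275.7], [0.0, 381.4, 211.7], [0.0, 0.0, 1.0]] [0.276 0.607 0.55 ] [[-0.93, -0.37, -0.02], [-0.2, 0.56, -0.81], [0.31, -0.75, -0.59]]
```

View pics/scene0.png

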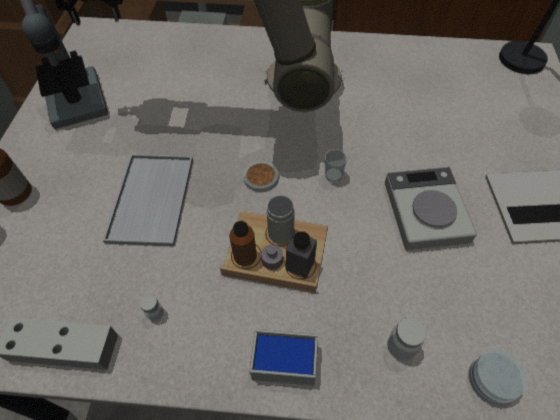

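View pics/side0.png

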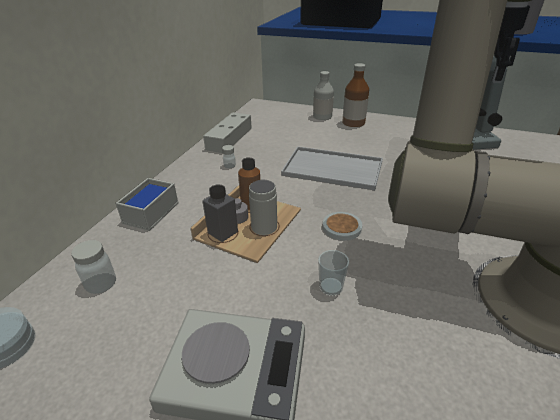

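The scene view shows the caddy at about (275,250), with the round bottle left, jar at the front, square bottle right and weight in the middle. The tray is at (150,200), the balance at (430,205), the dish at (262,177) and the beaker at (335,167). Next I'll fit the geometry from depth.

```bash
python3 - <<'E'
from look import *
def circ(P,r=None):
    A=np.c_[2*P,np.ones(len(P))]; s=np.linalg.lstsq(A,(P**2).sum(1),rcond=None)[0]
    return s[:2],np.sqrt(s[2]+s[:2]@s[:2])
for n in ("scene","side"):
    d=np.load(f"pics/{n}0.npy"); X=cloud(n,d); ok=d>0
    x,y,z=X[...,0],X[...,1],X[...,2]
    bench=ok&(abs(x-.5)<.2)&(abs(y)<.3)&(abs(z)<.006); print(n,"bench z",np.median(z[bench]).round(4))
    b=ok&(x>.5)&(x<.78)&(y>-.17)&(y<.13)&(z>.005)&(z<.02)
    r=cv2.minAreaRect((X[b][:,:2]*1000).astype(np.float32)); print("board rect",np.round(r[0]),np.round(r[1]),round(r[2],1))
    w=ok&(x>.5)&(x<.78)&(y>-.17)&(y<.13)&(z>.027)&(z<.037)
    t=ok&(x>.3)&(x<.7)&(y>-.5)&(y<-.2)&(z>.009)&(z<.02)
    r=cv2.minAreaRect((X[t][:,:2]*1000).astype(np.float32)); print("tray rim",np.round(r[0]),np.round(r[1]),round(r[2],1))
    p=ok&(x>.35)&(x<.65)&(y>.2)&(y<.45)&(z>.05)&(z<.062); P=X[p]
    r=cv2.minEnclosingCircle((P[:,:2]*1000).astype(np.float32)); print("pan",np.round(r[0],1),round(r[1],1),np.median(P[:,2]).round(4),np.median(P[:,:2],0).round(3))
    for l,c in (("round",(.645,-.08)),("jar",(.585,-.01)),("square",(.655,.04))):
        m=ok&(np.hypot(x-c[0],y-c[1])<.045)&(z>.10)
        zt=np.percentile(z[m],95); m&=z>zt-.004
        r=cv2.minEnclosingCircle((X[m][:,:2]*1000).astype(np.float32)); print(l,zt.round(4),np.round(r[0],1),round(r[1],1),"mean",(X[m][:,:2].mean(0)*1000).round(1),m.sum())
    m=ok&(np.hypot(x-.655,y-.04)<.05)&(z>.03)&(z<.092)
    r=cv2.minAreaRect((X[m][:,:2]*1000).astype(np.float32)); print("sq",np.round(r[0]),np.round(r[1]),round(r[2],1))
    m=ok&(np.hypot(x-.632,y+.023)<.03)&(z>.03)&(z<.07)
    P=X[m]; zt=np.percentile(P[:,2],95); print("knob",zt.round(4),(P[P[:,2]>zt-.004][:,:2].mean(0)*1000).round(1))
E
```

```text
scene bench z 0.0005
board rect [633.  -3.] [252. 264.] 0.0
tray rim [ 485. -341.] [265. 163.] 2.7
pan [455.9 331.3] 83.5 0.0555 [0.492 0.332]
round 0.1316 [627.3 -87.8] 15.4 mean [627.8 -87.7] 144
jar 0.1208 [561.9 -14.2] 28.1 mean [564.2 -14.1] 388
square 0.1279 [640.4  36.9] 16.9 mean [641.   36.5] 183
sq [665.  31.] [70. 77.] 3.1
knob 0.0571 [633.2 -26.4]
side bench z 0.0003
board rect [604. -20.] [210. 170.] 83.3
tray rim [ 488. -341.] [260. 169.] 2.5
pan [490.6 332.1] 50.7 0.0551 [0.489 0.337]
round 0.1309 [629.3 -87.7] 16.4 mean [628.  -86.2] 76
jar 0.1197 [562.9 -12.2] 29.4 mean [563.7 -10.8] 285
square 0.127 [641.8  37. ] 16.8 mean [641.   38.4] 121
sq [654.  47.] [89. 49.] 2.2
knob 0.0565 [631.3 -26. ]
```

```bash
cat >> look.py <<'E'
def to(x,y,z,s=None):
    s=s or manip.get_state(); R=__import__("scipy.spatial.transform",fromlist=["Rotation"]).Rotation.from_euler("xyz",s["orientation"],degrees=True)
    return (R.inv().apply(np.array([x,y,z])-s["tool_pos"]*1000)).round(1)
def wrist_cloud(s,d):
    from scipy.spatial.transform import Rotation as Ro
    c=camera_info("wrist"); K=np.array(c["mtx"]); H=np.array(c["hand_eye"])
    v,u=np.mgrid[0:d.shape[0],0:d.shape[1]]
    P=np.stack([(u-K[0,2])/K[0,0]*d,(v-K[1,2])/K[1,1]*d,d],-1)@H[:3,:3].T+H[:3,3]
    return P@Ro.from_euler("xyz",s["orientation"],degrees=True).as_matrix().T+s["tool_pos"]
E
python3 -m jog '[{"gripper":-1,"wz":0.128},{"gripper":-1,"wz":0.128},{"gripper":-1,"wz":0.128},{"gripper":-1,"tx":15,"ty":-20,"tz":-4},{"gripper":-1,"tx":25,"ty":-34,"tz":-5}]'
for i in 1 2; do python3 -m jog '[{"gripper":-1,"tx":26,"ty":-34,"tz":-5},{"gripper":-1,"tx":26,"ty":-34,"tz":-5},{"gripper":-1,"tx":26,"ty":-34,"tz":-4},{"gripper":-1,"tx":26,"ty":-34,"tz":-4},{"gripper":-1,"tx":26,"ty":-34,"tz":-4}]'; done
python3 -m jog '[{"gripper":-1,"tx":26,"ty":-34,"tz":-4},{"gripper":-1,"tx":26,"ty":-34,"tz":-4},{"gripper":-1,"tx":26,"ty":-34,"tz":-4},{"gripper":-1,"tx":10,"ty":-30,"tz":-4},{"gripper":-1}]'
python3 - <<'E'
from look import *
s=manip.get_state(); print(camera_info("wrist")["hand_eye"],to(600,-20,300,s))
p,d=capture("wrist"); cv2.imwrite("pics/w1.png",p); np.save("pics/w1.npy",wrist_cloud(s,d)); print(d.min(),d.max())
E
```

```text
[[ 5.90610823e-05 -9.52726657e-01 -3.03828756e-01  7.79916234e-02]
 [ 9.99999978e-01  1.17087166e-04 -1.72765027e-04 -9.77388048e-04]
 [ 2.00172294e-04 -3.03828739e-01  9.52726644e-01 -1.43270955e-01]
 [ 0.00000000e+00  0.00000000e+00  0.00000000e+00  1.00000000e+00]] [ 573.5 -347.5  -68.7]
0.0 1.4670111invalid input
invalid input
invalid input
invalid input
```

View pics/w1.png

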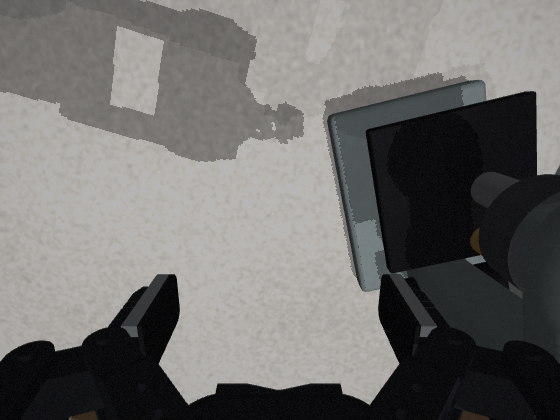

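The arm did not move: every call was refused. The wrist view shows only the bench and the microscope stand at about (430,190). Rows probably need every key, so I'll give all seven.

```bash

python3 -m jog '[{"gripper":-1,"tx":0,"ty":0,"tz":0,"wx":0,"wy":0,"wz":0.128},{"gripper":-1,"tx":0,"ty":0,"tz":0,"wx":0,"wy":0,"wz":0.128},{"gripper":-1,"tx":0,"ty":0,"tz":0,"wx":0,"wy":0,"wz":0.128},{"gripper":-1,"tx":15,"ty":-20,"tz":-4,"wx":0,"wy":0,"wz":0},{"gripper":-1,"tx":25,"ty":-34,"tz":-5,"wx":0,"wy":0,"wz":0}]'
```

```text
time_s: 1.55
tool_pos: [0.1839, -0.4577, 0.2399]
orientation: [-180.0, 0.0, -6.9]
contact_force: [0.8, -0.5, -0.1]
finger_gap: 0.0854
grasp_force: 0.0
```

```bash

python3 -m jog '[{"gripper":-1,"tx":26,"ty":-35,"tz":-4,"wx":0,"wy":0,"wz":0},{"gripper":-1,"tx":26,"ty":-35,"tz":-4,"wx":0,"wy":0,"wz":0},{"gripper":-1,"tx":26,"ty":-35,"tz":-4,"wx":0,"wy":0,"wz":0},{"gripper":-1,"tx":26,"ty":-35,"tz":-4,"wx":0,"wy":0,"wz":0},{"gripper":-1,"tx":26,"ty":-35,"tz":-4,"wx":0,"wy":0,"wz":0}]'
python3 -m jog '[{"gripper":-1,"tx":26,"ty":-35,"tz":-4,"wx":0,"wy":0,"wz":0},{"gripper":-1,"tx":26,"ty":-35,"tz":-4,"wx":0,"wy":0,"wz":0},{"gripper":-1,"tx":26,"ty":-35,"tz":-4,"wx":0,"wy":0,"wz":0},{"gripper":-1,"tx":26,"ty":-35,"tz":-4,"wx":0,"wy":0,"wz":0},{"gripper":-1,"tx":26,"ty":-35,"tz":-4,"wx":0,"wy":0,"wz":0}]' >/dev/null
python3 -m jog '[{"gripper":-1,"tx":20,"ty":-35,"tz":-4,"wx":0,"wy":0,"wz":0},{"gripper":-1,"tx":20,"ty":-35,"tz":-4,"wx":0,"wy":0,"wz":0},{"gripper":-1,"tx":0,"ty":-35,"tz":-4,"wx":0,"wy":0,"wz":0},{"gripper":-1,"tx":0,"ty":-25,"tz":-4,"wx":0,"wy":0,"wz":0},{"gripper":-1,"tx":0,"ty":0,"tz":0,"wx":0,"wy":0,"wz":0}]'
python3 - <<'E'
from look import *
s=manip.get_state()
p,d=capture("wrist"); cv2.imwrite("pics/w2.png",p); np.save("pics/w2.npy",wrist_cloud(s,d))
E
```

```text
time_s: 2.05
tool_pos: [0.335, -0.2974, 0.2607]
orientation: [180.0, -0.0, -6.7]
contact_force: [0.5, -0.3, -0.2]
finger_gap: 0.0854
grasp_force: 0.0
time_s: 3.05
tool_pos: [0.5388, -0.0133, 0.2968]
orientation: [-180.0, -0.1, -6.5]
contact_force: [0.2, -0.8, -0.2]
finger_gap: 0.0854
grasp_force: 0.0
```

View pics/w2.png

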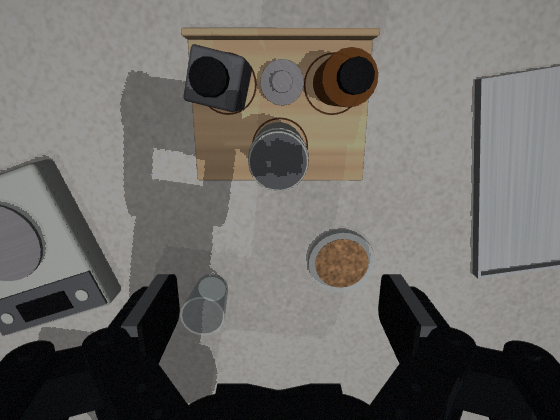

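The wrist view shows the square bottle at (215,80), turned about 15° from the caddy axes. The weight is at (282,82), the round bottle at (350,75) and the jar at (278,158).

```bash
cat > fit.py <<'E'
from look import *
def rect(P):
    r=cv2.minAreaRect((P[:,:2]*1000).astype(np.float32)); return np.round(r[0],1),np.round(r[1],1),round(r[2],1)
def top(X,c,r,h,t=.004):
    m=(np.hypot(X[...,0]-c[0],X[...,1]-c[1])<r)&(abs(X[...,2]-h)<t); return X[m]
def circ(P):
    r=cv2.minEnclosingCircle((P[:,:2]*1000).astype(np.float32)); return np.round(r[0],1),round(r[1],1),len(P)
E
python3 - <<'E'
from fit import *
X=np.load("pics/w2.npy")
print("round",circ(top(X,(.628,-.087),.03,.130)),"jar",circ(top(X,(.563,-.013),.04,.118)),"sqcap",circ(top(X,(.641,.037),.03,.126)))
P=top(X,(.641,.037),.045,.100,.004); print("sq shoulder",rect(P),len(P))
P=top(X,(.641,.037),.045,.08,.024); print("sq body",rect(P),len(P))
print("knob",circ(top(X,(.632,-.026),.02,.056)), "w", circ(top(X,(.632,-.026),.03,.038)))
x,y,z=X[...,0],X[...,1],X[...,2]
b=(x>.45)&(x<.75)&(abs(y+.02)<.15)&(z>.005)&(z<.014); print("board",rect(X[b]))
w=(x>.64)&(x<.75)&(abs(y+.02)<.15)&(z>.030)&(z<.038); print("wall",rect(X[w]))
E
```

```text
round (array([628.4, -88. ]), 14.9, 1068) jar (array([562.1, -14.4]), 28.5, 2844) sqcap (array([641.4,  36.6]), 16.5, 1249)
sq shoulder (array([641.6,  36.7]), array([50.2, 50. ]), 70.3) 1813
sq body (array([641.6,  36.7]), array([50.2, 50. ]), 70.2) 2024
knob (array([634.1, -26.4]), 10.8, 364) w (array([634.2, -26.4]), 23.9, 1223)
board (array([600.8, -20.5]), array([210.5, 161.5]), 83.4)
wall (array([663. , -27.8]), array([210. ,  50.4]), 83.5)
```

```bash

python3 -m jog '[{"gripper":-1,"tx":12,"ty":-1,"tz":20,"wx":0,"wy":0,"wz":0},{"gripper":-1,"tx":11.1,"ty":-1,"tz":40,"wx":0,"wy":0,"wz":0},{"gripper":-1,"tx":0,"ty":0,"tz":45,"wx":0,"wy":0,"wz":0},{"gripper":-1,"tx":0,"ty":0,"tz":30,"wx":0,"wy":0,"wz":0},{"gripper":-1,"tx":0,"ty":0,"tz":0,"wx":0,"wy":0,"wz":0}]' 50
python3 - <<'E'
from look import *
print(to(562,-14.4,66))
E
```

```text
time_s: 3.6
tool_pos: [0.5596, -0.0173, 0.1573]
orientation: [-180.0, 0.5, -6.8]
contact_force: [-0.5, 0.5, 0.2]
finger_gap: 0.0853
grasp_force: 0.0
[ 2.8 -3.1 91.3]
```

```bash

python3 -m jog '[{"gripper":-1,"tx":1,"ty":-2,"tz":30,"wx":0,"wy":0,"wz":0},{"gripper":-1,"tx":0,"ty":0,"tz":36,"wx":0,"wy":0,"wz":0},{"gripper":-1,"tx":0,"ty":0,"tz":18,"wx":0,"wy":0,"wz":0},{"gripper":-1,"tx":0,"ty":0,"tz":6,"wx":0,"wy":0,"wz":0},{"gripper":-1,"tx":0,"ty":0,"tz":0,"wx":0,"wy":0,"wz":0}]'
python3 -m jog '[{"gripper":1,"tx":0,"ty":0,"tz":0,"wx":0,"wy":0,"wz":0},{"gripper":1,"tx":0,"ty":0,"tz":0,"wx":0,"wy":0,"wz":0},{"gripper":1,"tx":0,"ty":0,"tz":0,"wx":0,"wy":0,"wz":0},{"gripper":1,"tx":0,"ty":0,"tz":0,"wx":0,"wy":0,"wz":0},{"gripper":1,"tx":0,"ty":0,"tz":0,"wx":0,"wy":0,"wz":0}]' 50
```

```text
time_s: 4.1
tool_pos: [0.5635, -0.0154, 0.0724]
orientation: [180.0, -0.1, -6.8]
contact_force: [-0.2, 0.3, -0.2]
finger_gap: 0.0851
grasp_force: 0.0
time_s: 4.6
tool_pos: [0.5639, -0.015, 0.0733]
orientation: [180.0, -0.2, -6.7]
contact_force: [-2.1, -0.9, 6.7]
finger_gap: 0.0585
grasp_force: 53.3
```

```bash

python3 -m jog '[{"gripper":-1,"tx":0,"ty":0,"tz":0,"wx":0,"wy":0,"wz":0},{"gripper":-1,"tx":0,"ty":0,"tz":0,"wx":0,"wy":0,"wz":0},{"gripper":-1,"tx":-1.5,"ty":0,"tz":5,"wx":0,"wy":0,"wz":0},{"gripper":-1,"tx":0,"ty":0,"tz":5,"wx":0,"wy":0,"wz":0},{"gripper":-1,"tx":0,"ty":0,"tz":0,"wx":0,"wy":0,"wz":0}]'
python3 -m jog '[{"gripper":1,"tx":0,"ty":0,"tz":0,"wx":0,"wy":0,"wz":0},{"gripper":1,"tx":0,"ty":0,"tz":0,"wx":0,"wy":0,"wz":0},{"gripper":1,"tx":0,"ty":0,"tz":0,"wx":0,"wy":0,"wz":0},{"gripper":1,"tx":0,"ty":0,"tz":0,"wx":0,"wy":0,"wz":0},{"gripper":1,"tx":0,"ty":0,"tz":0,"wx":0,"wy":0,"wz":0}]' 50
python3 - <<'E'
from look import *
p,d=capture("side");cv2.imwrite("pics/s1.png",p[100:300,120:400])
E
```

```text
time_s: 5.1
tool_pos: [0.5609, -0.0144, 0.0603]
orientation: [-180.0, 0.1, -6.7]
contact_force: [-0.5, 0.6, -0.7]
finger_gap: 0.0854
grasp_force: 0.0
time_s: 5.6
tool_pos: [0.5616, -0.0147, 0.0616]
orientation: [180.0, -0.0, -6.7]
contact_force: [-1.8, -1.5, 4.4]
finger_gap: 0.0591
grasp_force: 54.0
```

View pics/s1.png

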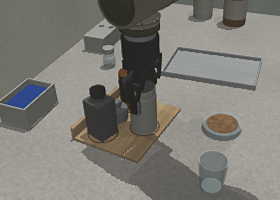

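The jar is gripped squarely with the pads on its straight body, at about (145,105) in the crop. Next I'll lift it and carry it to the tray.

```bash

python3 -m jog '[{"gripper":1,"tx":0,"ty":0,"tz":-10,"wx":0,"wy":0,"wz":0},{"gripper":1,"tx":0,"ty":0,"tz":-30,"wx":0,"wy":0,"wz":0},{"gripper":1,"tx":0,"ty":0,"tz":-40,"wx":0,"wy":0,"wz":0},{"gripper":1,"tx":0,"ty":0,"tz":-35,"wx":0,"wy":0,"wz":0},{"gripper":1,"tx":0,"ty":10,"tz":-20,"wx":0,"wy":0,"wz":0}]'
python3 -m jog '[{"gripper":1,"tx":4,"ty":25,"tz":0,"wx":0,"wy":0,"wz":0},{"gripper":1,"tx":4,"ty":35,"tz":0,"wx":0,"wy":0,"wz":0},{"gripper":1,"tx":4,"ty":35,"tz":0,"wx":0,"wy":0,"wz":0},{"gripper":1,"tx":4,"ty":35,"tz":0,"wx":0,"wy":0,"wz":0},{"gripper":1,"tx":4,"ty":35,"tz":0,"wx":0,"wy":0,"wz":0}]'>/dev/null
python3 -m jog '[{"gripper":1,"tx":4,"ty":35,"tz":0,"wx":0,"wy":0,"wz":0},{"gripper":1,"tx":4,"ty":35,"tz":0,"wx":0,"wy":0,"wz":0},{"gripper":1,"tx":4,"ty":35,"tz":0,"wx":0,"wy":0,"wz":0},{"gripper":1,"tx":3,"ty":28,"tz":0,"wx":0,"wy":0,"wz":0},{"gripper":1,"tx":2,"ty":12,"tz":10,"wx":0,"wy":0,"wz":0}]'
python3 -m jog '[{"gripper":1,"tx":0,"ty":0,"tz":20,"wx":0,"wy":0,"wz":0},{"gripper":1,"tx":0,"ty":0,"tz":30,"wx":0,"wy":0,"wz":0},{"gripper":1,"tx":0,"ty":0,"tz":25,"wx":0,"wy":0,"wz":0},{"gripper":1,"tx":0,"ty":0,"tz":10,"wx":0,"wy":0,"wz":0},{"gripper":1,"tx":0,"ty":0,"tz":0,"wx":0,"wy":0,"wz":0}]'
python3 - <<'E'
from look import *
print(to(562,-338,58))
E
```

```text
time_s: 6.15
tool_pos: [0.5607, -0.0237, 0.1993]
orientation: [-180.0, -0.2, -6.6]
contact_force: [0.5, 0.1, -4.4]
finger_gap: 0.0588
grasp_force: 55.2
time_s: 7.15
tool_pos: [0.5604, -0.3391, 0.1867]
orientation: [179.9, -0.1, -6.8]
contact_force: [-0.6, 0.5, -2.8]
finger_gap: 0.059
grasp_force: 55.3
time_s: 7.65
tool_pos: [0.5603, -0.3356, 0.0998]
orientation: [-179.9, 0.2, -6.7]
contact_force: [0.7, 0.5, -3.6]
finger_gap: 0.0588
grasp_force: 55.3
[ 2.   2.3 41.7]
```

```bash

python3 -m jog '[{"gripper":1,"tx":1,"ty":1,"tz":15,"wx":0,"wy":0,"wz":0},{"gripper":1,"tx":0,"ty":0,"tz":15,"wx":0,"wy":0,"wz":0},{"gripper":1,"tx":0,"ty":0,"tz":6,"wx":0,"wy":0,"wz":0},{"gripper":1,"tx":0,"ty":0,"tz":3,"wx":0,"wy":0,"wz":0},{"gripper":1,"tx":0,"ty":0,"tz":0,"wx":0,"wy":0,"wz":0}]'
python3 -m jog '[{"gripper":1,"tx":0,"ty":0,"tz":0.5,"wx":0,"wy":0,"wz":0},{"gripper":1,"tx":0,"ty":0,"tz":0,"wx":0,"wy":0,"wz":0}]'
```

```text
time_s: 8.15
tool_pos: [0.5616, -0.3377, 0.0621]
orientation: [-180.0, 0.0, -6.7]
contact_force: [0.0, 0.2, -3.3]
finger_gap: 0.059
grasp_force: 55.3
time_s: 8.35
tool_pos: [0.5618, -0.338, 0.0623]
orientation: [180.0, -0.0, -6.7]
contact_force: [-0.3, -0.4, -3.6]
finger_gap: 0.0592
grasp_force: 55.3
```

```bash

python3 -m jog '[{"gripper":1,"tx":0,"ty":0,"tz":2,"wx":0,"wy":0,"wz":0},{"gripper":1,"tx":0,"ty":0,"tz":1.5,"wx":0,"wy":0,"wz":0},{"gripper":1,"tx":0,"ty":0,"tz":0,"wx":0,"wy":0,"wz":0}]'
python3 -m jog '[{"gripper":1,"tx":0,"ty":0,"tz":1,"wx":0,"wy":0,"wz":0},{"gripper":1,"tx":0,"ty":0,"tz":0,"wx":0,"wy":0,"wz":0}]'
```

```text
time_s: 8.65
tool_pos: [0.5615, -0.3377, 0.058]
orientation: [-180.0, 0.0, -6.7]
contact_force: [-0.3, 0.2, -3.3]
finger_gap: 0.059
grasp_force: 55.3
time_s: 8.85
tool_pos: [0.5617, -0.3378, 0.0577]
orientation: [180.0, -0.0, -6.7]
contact_force: [-1.1, 0.9, 0.1]
finger_gap: 0.0588
grasp_force: 55.6
```

```bash

python3 -m jog '[{"gripper":-1,"tx":0,"ty":0,"tz":0,"wx":0,"wy":0,"wz":0},{"gripper":-1,"tx":0,"ty":0,"tz":0,"wx":0,"wy":0,"wz":0},{"gripper":-1,"tx":0,"ty":0,"tz":0,"wx":0,"wy":0,"wz":0},{"gripper":-1,"tx":0,"ty":0,"tz":-20,"wx":0,"wy":0,"wz":0},{"gripper":-1,"tx":0,"ty":0,"tz":-40,"wx":0,"wy":0,"wz":0}]'
python3 -m jog '[{"gripper":-1,"tx":0,"ty":0,"tz":-40,"wx":0,"wy":0,"wz":0},{"gripper":-1,"tx":5,"ty":-36,"tz":-20,"wx":0,"wy":0,"wz":0},{"gripper":-1,"tx":6,"ty":-40,"tz":0,"wx":0,"wy":0,"wz":0},{"gripper":-1,"tx":6,"ty":-40,"tz":0,"wx":0,"wy":0,"wz":0},{"gripper":-1,"tx":6,"ty":-40,"tz":0,"wx":0,"wy":0,"wz":0}]'
python3 -m jog '[{"gripper":-1,"tx":6,"ty":-40,"tz":0,"wx":0,"wy":0,"wz":0},{"gripper":-1,"tx":5,"ty":-30,"tz":0,"wx":0,"wy":0,"wz":0},{"gripper":-1,"tx":3,"ty":-22,"tz":0,"wx":0,"wy":0,"wz":0},{"gripper":-1,"tx":0,"ty":-8,"tz":0,"wx":0,"wy":0,"wz":0},{"gripper":-1,"tx":0,"ty":0,"tz":0,"wx":0,"wy":0,"wz":0}]'
python3 - <<'E'
from look import *
print(to(628.4,-88,62))
E
```

```text
time_s: 9.35
tool_pos: [0.5605, -0.3368, 0.1151]
orientation: [-179.8, 0.3, -6.7]
contact_force: [-0.4, -0.6, -0.7]
finger_gap: 0.085
grasp_force: 0.0
time_s: 9.85
tool_pos: [0.603, -0.1841, 0.1777]
orientation: [180.0, -0.0, -6.7]
contact_force: [0.2, -0.3, -1.0]
finger_gap: 0.0854
grasp_force: 0.0
time_s: 10.35
tool_pos: [0.6283, -0.0873, 0.1774]
orientation: [180.0, -0.0, -6.6]
contact_force: [-0.3, 0.2, -0.1]
finger_gap: 0.0854
grasp_force: 0.0
[1.000e-01 6.000e-01 1.154e+02]
```

```bash

python3 -m jog '[{"gripper":-1,"tx":0,"ty":0.5,"tz":25,"wx":0,"wy":0,"wz":0},{"gripper":-1,"tx":0,"ty":0,"tz":40,"wx":0,"wy":0,"wz":0},{"gripper":-1,"tx":0,"ty":0,"tz":35,"wx":0,"wy":0,"wz":0},{"gripper":-1,"tx":0,"ty":0,"tz":14,"wx":0,"wy":0,"wz":0},{"gripper":-1,"tx":0,"ty":0,"tz":0,"wx":0,"wy":0,"wz":0}]'
python3 -m jog '[{"gripper":1,"tx":0,"ty":0,"tz":0,"wx":0,"wy":0,"wz":0},{"gripper":1,"tx":0,"ty":0,"tz":0,"wx":0,"wy":0,"wz":0},{"gripper":1,"tx":0,"ty":0,"tz":0,"wx":0,"wy":0,"wz":0},{"gripper":1,"tx":0,"ty":0,"tz":0,"wx":0,"wy":0,"wz":0},{"gripper":1,"tx":0,"ty":0,"tz":0,"wx":0,"wy":0,"wz":0}]' 50
```

```text
time_s: 10.85
tool_pos: [0.6274, -0.0892, 0.0619]
orientation: [-180.0, 0.2, -6.8]
contact_force: [0.1, 0.3, 0.3]
finger_gap: 0.0852
grasp_force: 0.0
time_s: 11.35
tool_pos: [0.6292, -0.0888, 0.0655]
orientation: [179.9, -0.2, -6.7]
contact_force: [-1.5, -1.0, 6.4]
finger_gap: 0.0511
grasp_force: 51.9
```

```bash

python3 -m jog '[{"gripper":1,"tx":0,"ty":0,"tz":-10,"wx":0,"wy":0,"wz":0},{"gripper":1,"tx":0,"ty":0,"tz":-30,"wx":0,"wy":0,"wz":0},{"gripper":1,"tx":0,"ty":0,"tz":-40,"wx":0,"wy":0,"wz":0},{"gripper":1,"tx":0,"ty":0,"tz":-40,"wx":0,"wy":0,"wz":0},{"gripper":1,"tx":-4,"ty":10,"tz":-18,"wx":0,"wy":0,"wz":0}]'
python3 -m jog '[{"gripper":1,"tx":-10,"ty":25,"tz":0,"wx":0,"wy":0,"wz":0},{"gripper":1,"tx":-14,"ty":34,"tz":0,"wx":0,"wy":0,"wz":0},{"gripper":1,"tx":-14,"ty":34,"tz":0,"wx":0,"wy":0,"wz":0},{"gripper":1,"tx":-14,"ty":34,"tz":0,"wx":0,"wy":0,"wz":0},{"gripper":1,"tx":-14,"ty":34,"tz":0,"wx":0,"wy":0,"wz":0}]'>/dev/null
python3 -m jog '[{"gripper":1,"tx":-14,"ty":34,"tz":0,"wx":0,"wy":0,"wz":0},{"gripper":1,"tx":-14,"ty":34,"tz":0,"wx":0,"wy":0,"wz":0},{"gripper":1,"tx":-9,"ty":22,"tz":0,"wx":0,"wy":0,"wz":0},{"gripper":1,"tx":-3,"ty":7,"tz":0,"wx":0,"wy":0,"wz":0},{"gripper":1,"tx":0,"ty":0,"tz":0,"wx":0,"wy":0,"wz":0}]'
python3 - <<'E'
from look import *
print(to(487,-341,61.5))
E
```

```text
time_s: 11.85
tool_pos: [0.6242, -0.0972, 0.2063]
orientation: [179.9, -0.4, -6.6]
contact_force: [0.6, -0.7, -2.1]
finger_gap: 0.051
grasp_force: 52.9
time_s: 12.85
tool_pos: [0.4874, -0.342, 0.2017]
orientation: [-180.0, -0.0, -6.8]
contact_force: [0.5, 0.2, -2.3]
finger_gap: 0.0506
grasp_force: 52.9
[ -0.5  -0.9 140.2]
```

```bash

python3 -m jog '[{"gripper":1,"tx":0,"ty":-0.9,"tz":25,"wx":0,"wy":0,"wz":0},{"gripper":1,"tx":0,"ty":0,"tz":40,"wx":0,"wy":0,"wz":0},{"gripper":1,"tx":0,"ty":0,"tz":40,"wx":0,"wy":0,"wz":0},{"gripper":1,"tx":0,"ty":0,"tz":22,"wx":0,"wy":0,"wz":0},{"gripper":1,"tx":0,"ty":0,"tz":8,"wx":0,"wy":0,"wz":0}]'
python3 -m jog '[{"gripper":1,"tx":0,"ty":0,"tz":0,"wx":0,"wy":0,"wz":0},{"gripper":1,"tx":0,"ty":0,"tz":0,"wx":0,"wy":0,"wz":0}]'
```

```text
time_s: 13.35
tool_pos: [0.4877, -0.3386, 0.0642]
orientation: [-179.8, 0.2, -6.6]
contact_force: [-0.4, -0.5, -1.6]
finger_gap: 0.0508
grasp_force: 52.8
time_s: 13.55
tool_pos: [0.4887, -0.3409, 0.0679]
orientation: [179.9, -0.1, -6.7]
contact_force: [1.1, -0.8, -0.7]
finger_gap: 0.0507
grasp_force: 52.9
```

```bash

python3 -m jog '[{"gripper":1,"tx":0,"ty":0,"tz":2,"wx":0,"wy":0,"wz":0},{"gripper":1,"tx":0,"ty":0,"tz":0,"wx":0,"wy":0,"wz":0}]'
python3 -m jog '[{"gripper":1,"tx":0,"ty":0,"tz":1.5,"wx":0,"wy":0,"wz":0},{"gripper":1,"tx":0,"ty":0,"tz":0,"wx":0,"wy":0,"wz":0}]'
python3 -m jog '[{"gripper":1,"tx":0,"ty":0,"tz":1,"wx":0,"wy":0,"wz":0},{"gripper":1,"tx":0,"ty":0,"tz":0,"wx":0,"wy":0,"wz":0}]'
```

```text
time_s: 13.75
tool_pos: [0.4881, -0.3409, 0.0651]
orientation: [180.0, -0.1, -6.7]
contact_force: [-0.4, 0.2, -2.1]
finger_gap: 0.051
grasp_force: 52.9
time_s: 13.95
tool_pos: [0.4878, -0.3408, 0.0629]
orientation: [180.0, -0.0, -6.7]
contact_force: [-0.2, -0.2, -2.2]
finger_gap: 0.0506
grasp_force: 52.9
time_s: 14.15
tool_pos: [0.4877, -0.3407, 0.0617]
orientation: [-180.0, 0.0, -6.7]
contact_force: [-0.1, -0.3, -2.4]
finger_gap: 0.0508
grasp_force: 52.9
```

```bash

python3 -m jog '[{"gripper":1,"tx":0,"ty":0,"tz":1,"wx":0,"wy":0,"wz":0},{"gripper":1,"tx":0,"ty":0,"tz":0,"wx":0,"wy":0,"wz":0}]'
python3 -m jog '[{"gripper":1,"tx":0,"ty":0,"tz":1,"wx":0,"wy":0,"wz":0},{"gripper":1,"tx":0,"ty":0,"tz":0,"wx":0,"wy":0,"wz":0}]'
```

```text
time_s: 14.35
tool_pos: [0.4879, -0.3408, 0.0616]
orientation: [180.0, -0.0, -6.7]
contact_force: [-3.0, 1.8, 4.4]
finger_gap: 0.0508
grasp_force: 53.4
time_s: 14.55
tool_pos: [0.488, -0.3409, 0.0615]
orientation: [180.0, -0.0, -6.7]
contact_force: [-4.8, 3.5, 13.5]
finger_gap: 0.0512
grasp_force: 54.2
```

```bash

python3 -m jog '[{"gripper":-1,"tx":0,"ty":0,"tz":-1,"wx":0,"wy":0,"wz":0},{"gripper":-1,"tx":0,"ty":0,"tz":0,"wx":0,"wy":0,"wz":0},{"gripper":-1,"tx":0,"ty":0,"tz":0,"wx":0,"wy":0,"wz":0},{"gripper":-1,"tx":0,"ty":0,"tz":-20,"wx":0,"wy":0,"wz":0},{"gripper":-1,"tx":0,"ty":0,"tz":-40,"wx":0,"wy":0,"wz":0}]'
python3 -m jog '[{"gripper":-1,"tx":0,"ty":0,"tz":-40,"wx":0,"wy":0,"wz":0},{"gripper":-1,"tx":0,"ty":0,"tz":-20,"wx":0,"wy":0,"wz":0.06},{"gripper":-1,"tx":0,"ty":-10,"tz":0,"wx":0,"wy":0,"wz":0.11},{"gripper":-1,"tx":0,"ty":-20,"tz":0,"wx":0,"wy":0,"wz":0.06},{"gripper":-1,"tx":0,"ty":0,"tz":0,"wx":0,"wy":0,"wz":0}]'
python3 - <<'E'
from look import *
p,d=capture("scene"); cv2.imwrite("pics/s2.png",p)
print(to(641.6,36.7,180))
E
```

```text
time_s: 15.05
tool_pos: [0.4866, -0.3397, 0.1187]
orientation: [-179.8, 0.3, -6.7]
contact_force: [0.1, -0.5, 0.9]
finger_gap: 0.0854
grasp_force: 0.0
time_s: 15.55
tool_pos: [0.4957, -0.3102, 0.1808]
orientation: [-180.0, 0.0, -19.8]
contact_force: [0.3, -0.2, -0.2]
finger_gap: 0.0854
grasp_force: 0.0
[  19.9 -376.9    0.7]
```

View pics/s2.png

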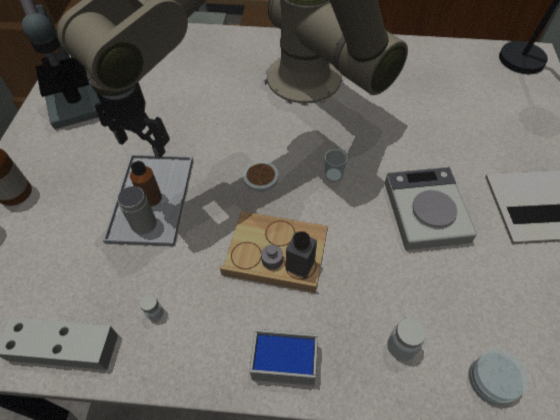

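The jar (140,212) and the round bottle (146,186) stand upright in the tray. The square bottle is next.

```bash

python3 -m jog '[{"gripper":-1,"tx":1,"ty":-20,"tz":0,"wx":0,"wy":0,"wz":0},{"gripper":-1,"tx":2,"ty":-40,"tz":0,"wx":0,"wy":0,"wz":0},{"gripper":-1,"tx":2,"ty":-40,"tz":0,"wx":0,"wy":0,"wz":0},{"gripper":-1,"tx":2,"ty":-40,"tz":0,"wx":0,"wy":0,"wz":0},{"gripper":-1,"tx":2,"ty":-40,"tz":0,"wx":0,"wy":0,"wz":0}]' >/dev/null
python3 -m jog '[{"gripper":-1,"tx":2,"ty":-40,"tz":0,"wx":0,"wy":0,"wz":0},{"gripper":-1,"tx":2,"ty":-40,"tz":0,"wx":0,"wy":0,"wz":0},{"gripper":-1,"tx":2,"ty":-40,"tz":0,"wx":0,"wy":0,"wz":0},{"gripper":-1,"tx":3,"ty":-40,"tz":0,"wx":0,"wy":0,"wz":0},{"gripper":-1,"tx":2,"ty":-27,"tz":0,"wx":0,"wy":0,"wz":0}]'
python3 -m jog '[{"gripper":-1,"tx":0,"ty":-10,"tz":0,"wx":0,"wy":0,"wz":0},{"gripper":-1,"tx":0,"ty":0,"tz":0,"wx":0,"wy":0,"wz":0}, {"gripper":-1,"tx":0,"ty":0,"tz":0,"wx":0,"wy":0,"wz":0}]'
python3 - <<'E'
from look import *
print(to(641.6,36.7,62))
E
```

```text
time_s: 16.6
tool_pos: [0.6397, 0.0282, 0.1804]
orientation: [-180.0, 0.0, -19.7]
contact_force: [-0.7, 0.0, -0.4]
finger_gap: 0.0858
grasp_force: 0.0
time_s: 16.9
tool_pos: [0.6421, 0.0346, 0.1806]
orientation: [180.0, 0.0, -19.9]
contact_force: [0.1, 0.8, 0.2]
finger_gap: 0.085
grasp_force: 0.0
[ -1.2  -1.9 118.6]
```

```bash

python3 -m jog '[{"gripper":-1,"tx":-1,"ty":-1.8,"tz":25,"wx":0,"wy":0,"wz":0},{"gripper":-1,"tx":0,"ty":0,"tz":40,"wx":0,"wy":0,"wz":0},{"gripper":-1,"tx":0,"ty":0,"tz":36,"wx":0,"wy":0,"wz":0},{"gripper":-1,"tx":0,"ty":0,"tz":16,"wx":0,"wy":0,"wz":0},{"gripper":-1,"tx":0,"ty":0,"tz":0,"wx":0,"wy":0,"wz":0}]'
python3 -m jog '[{"gripper":1,"tx":0,"ty":0,"tz":0,"wx":0,"wy":0,"wz":0},{"gripper":1,"tx":0,"ty":0,"tz":0,"wx":0,"wy":0,"wz":0},{"gripper":1,"tx":0,"ty":0,"tz":0,"wx":0,"wy":0,"wz":0},{"gripper":1,"tx":0,"ty":0,"tz":0,"wx":0,"wy":0,"wz":0},{"gripper":1,"tx":0,"ty":0,"tz":0,"wx":0,"wy":0,"wz":0}]' 50
```

```text
time_s: 17.4
tool_pos: [0.6404, 0.0365, 0.0614]
orientation: [179.9, 0.3, -20.0]
contact_force: [0.3, -0.8, -0.1]
finger_gap: 0.0858
grasp_force: 0.0
time_s: 17.9
tool_pos: [0.6427, 0.0373, 0.0657]
orientation: [180.0, -0.2, -19.9]
contact_force: [-1.4, -3.0, 6.3]
finger_gap: 0.0495
grasp_force: 51.5
```

```bash

python3 -m jog '[{"gripper":1,"tx":0,"ty":0,"tz":-10,"wx":0,"wy":0,"wz":0},{"gripper":1,"tx":0,"ty":0,"tz":-30,"wx":0,"wy":0,"wz":0},{"gripper":1,"tx":0,"ty":0,"tz":-40,"wx":0,"wy":0,"wz":0},{"gripper":1,"tx":0,"ty":0,"tz":-40,"wx":0,"wy":0,"wz":0},{"gripper":1,"tx":-2,"ty":10,"tz":-18,"wx":0,"wy":0,"wz":0}]'
python3 -m jog '[{"gripper":1,"tx":-5,"ty":25,"tz":0,"wx":0,"wy":0,"wz":0},{"gripper":1,"tx":-7,"ty":36,"tz":0,"wx":0,"wy":0,"wz":0},{"gripper":1,"tx":-7,"ty":36,"tz":0,"wx":0,"wy":0,"wz":0},{"gripper":1,"tx":-8,"ty":36,"tz":0,"wx":0,"wy":0,"wz":0},{"gripper":1,"tx":-8,"ty":36,"tz":0,"wx":0,"wy":0,"wz":0}]'>/dev/null
python3 -m jog '[{"gripper":1,"tx":-8,"ty":36,"tz":0,"wx":0,"wy":0,"wz":0},{"gripper":1,"tx":-7,"ty":36,"tz":0,"wx":0,"wy":0,"wz":0},{"gripper":1,"tx":-7,"ty":36,"tz":0,"wx":0,"wy":0,"wz":0},{"gripper":1,"tx":-7,"ty":36,"tz":0,"wx":0,"wy":0,"wz":0},{"gripper":1,"tx":-7,"ty":36,"tz":0,"wx":0,"wy":0,"wz":0}]'>/dev/null
python3 -m jog '[{"gripper":1,"tx":-7,"ty":36,"tz":0,"wx":0,"wy":0,"wz":0},{"gripper":1,"tx":-5,"ty":26,"tz":0,"wx":0,"wy":0,"wz":0},{"gripper":1,"tx":-2,"ty":15,"tz":0,"wx":0,"wy":0,"wz":0},{"gripper":1,"tx":0,"ty":0,"tz":0,"wx":0,"wy":0,"wz":0},{"gripper":1,"tx":0,"ty":0,"tz":0,"wx":0,"wy":0,"wz":0}]'
python3 - <<'E'
from look import *
print(to(412,-344,61.7))
E
```

```text
time_s: 18.4
tool_pos: [0.6377, 0.0301, 0.2065]
orientation: [-179.9, -0.3, -19.8]
contact_force: [0.8, 0.5, -3.8]
finger_gap: 0.0496
grasp_force: 52.9
time_s: 19.9
tool_pos: [0.4122, -0.3417, 0.2019]
orientation: [-180.0, -0.0, -19.9]
contact_force: [0.0, 0.5, -3.0]
finger_gap: 0.0495
grasp_force: 52.7
[  0.6   2.3 140.2]
```

```bash

python3 -m jog '[{"gripper":1,"tx":0.5,"ty":2,"tz":25,"wx":0,"wy":0,"wz":0},{"gripper":1,"tx":0,"ty":0,"tz":40,"wx":0,"wy":0,"wz":0},{"gripper":1,"tx":0,"ty":0,"tz":40,"wx":0,"wy":0,"wz":0},{"gripper":1,"tx":0,"ty":0,"tz":22,"wx":0,"wy":0,"wz":0},{"gripper":1,"tx":0,"ty":0,"tz":8,"wx":0,"wy":0,"wz":0}]'
python3 -m jog '[{"gripper":1,"tx":0,"ty":0,"tz":2,"wx":0,"wy":0,"wz":0},{"gripper":1,"tx":0,"ty":0,"tz":0,"wx":0,"wy":0,"wz":0},{"gripper":1,"tx":0,"ty":0,"tz":0,"wx":0,"wy":0,"wz":0}]'
python3 -m jog '[{"gripper":1,"tx":0,"ty":0,"tz":2,"wx":0,"wy":0,"wz":0},{"gripper":1,"tx":0,"ty":0,"tz":0,"wx":0,"wy":0,"wz":0}]'
python3 -m jog '[{"gripper":1,"tx":0,"ty":0,"tz":1,"wx":0,"wy":0,"wz":0},{"gripper":1,"tx":0,"ty":0,"tz":0,"wx":0,"wy":0,"wz":0}]'
```

```text
time_s: 20.4
tool_pos: [0.4116, -0.3424, 0.0648]
orientation: [-179.9, 0.2, -19.8]
contact_force: [-0.4, 0.3, -2.4]
finger_gap: 0.0493
grasp_force: 52.7
time_s: 20.7
tool_pos: [0.4122, -0.3449, 0.0662]
orientation: [179.9, -0.1, -19.9]
contact_force: [-0.2, -0.5, -2.7]
finger_gap: 0.0492
grasp_force: 52.7
time_s: 20.9
tool_pos: [0.4117, -0.3445, 0.0631]
orientation: [180.0, -0.0, -19.9]
contact_force: [-0.0, 0.6, -2.8]
finger_gap: 0.0494
grasp_force: 52.8
time_s: 21.1
tool_pos: [0.4115, -0.3444, 0.0618]
orientation: [180.0, 0.0, -19.9]
contact_force: [-0.0, -0.0, -3.3]
finger_gap: 0.0492
grasp_force: 52.8
```

```bash

python3 -m jog '[{"gripper":1,"tx":0,"ty":0,"tz":0.7,"wx":0,"wy":0,"wz":0},{"gripper":1,"tx":0,"ty":0,"tz":0,"wx":0,"wy":0,"wz":0}]'
python3 -m jog '[{"gripper":-1,"tx":0,"ty":0,"tz":0,"wx":0,"wy":0,"wz":0},{"gripper":-1,"tx":0,"ty":0,"tz":0,"wx":0,"wy":0,"wz":0},{"gripper":-1,"tx":0,"ty":0,"tz":0,"wx":0,"wy":0,"wz":0},{"gripper":-1,"tx":0,"ty":0,"tz":-20,"wx":0,"wy":0,"wz":0},{"gripper":-1,"tx":0,"ty":0,"tz":-40,"wx":0,"wy":0,"wz":0}]'
python3 -m jog '[{"gripper":-1,"tx":0,"ty":0,"tz":-45,"wx":0,"wy":0,"wz":0},{"gripper":-1,"tx":0,"ty":0,"tz":-40,"wx":0,"wy":0,"wz":-0.06},{"gripper":-1,"tx":0,"ty":0,"tz":-40,"wx":0,"wy":0,"wz":-0.11},{"gripper":-1,"tx":0,"ty":0,"tz":-40,"wx":0,"wy":0,"wz":-0.06},{"gripper":-1,"tx":0,"ty":0,"tz":-10,"wx":0,"wy":0,"wz":0}]'
python3 -c "
from look import *
print(to(540,-13,297))"
```

```text
time_s: 21.3
tool_pos: [0.4117, -0.3445, 0.0617]
orientation: [180.0, -0.0, -19.9]
contact_force: [-0.8, 1.8, 4.5]
finger_gap: 0.0494
grasp_force: 53.0
time_s: 21.8
tool_pos: [0.4106, -0.3433, 0.1195]
orientation: [-179.8, 0.3, -19.9]
contact_force: [0.0, -0.4, 1.3]
finger_gap: 0.0853
grasp_force: 0.0
time_s: 22.3
tool_pos: [0.4122, -0.3452, 0.3006]
orientation: [179.7, -0.3, -6.6]
contact_force: [0.8, -0.9, -0.3]
finger_gap: 0.0852
grasp_force: 0.0
[  88.5 -344.7    2.2]
```

```bash

python3 -m jog '[{"gripper":-1,"tx":10,"ty":-40,"tz":0,"wx":0,"wy":0,"wz":0},{"gripper":-1,"tx":10,"ty":-40,"tz":0,"wx":0,"wy":0,"wz":0},{"gripper":-1,"tx":10,"ty":-40,"tz":0,"wx":0,"wy":0,"wz":0},{"gripper":-1,"tx":10,"ty":-40,"tz":0,"wx":0,"wy":0,"wz":0},{"gripper":-1,"tx":10,"ty":-40,"tz":0,"wx":0,"wy":0,"wz":0}]'>/dev/null
python3 -m jog '[{"gripper":-1,"tx":10,"ty":-40,"tz":0,"wx":0,"wy":0,"wz":0},{"gripper":-1,"tx":10,"ty":-40,"tz":0,"wx":0,"wy":0,"wz":0},{"gripper":-1,"tx":10,"ty":-40,"tz":0,"wx":0,"wy":0,"wz":0},{"gripper":-1,"tx":5,"ty":-20,"tz":0,"wx":0,"wy":0,"wz":0},{"gripper":-1,"tx":0,"ty":0,"tz":0,"wx":0,"wy":0,"wz":0}]'>/dev/null
python3 -m jog '[{"gripper":-1,"tx":0,"ty":0,"tz":0,"wx":0,"wy":0,"wz":0},{"gripper":-1,"tx":0,"ty":0,"tz":0,"wx":0,"wy":0,"wz":0}]'
python3 - <<'E'
from fit import *
s=manip.get_state()
p,d=capture("wrist"); cv2.imwrite("pics/w3.png",p); X=wrist_cloud(s,d); np.save("pics/w3.npy",X)
print("knob",circ(top(X,(.634,-.026),.02,.056)), "w", circ(top(X,(.634,-.026),.03,.038)))
x,y,z=X[...,0],X[...,1],X[...,2]
b=(x>.45)&(x<.75)&(abs(y+.02)<.15)&(z>.005)&(z<.014); print("board",rect(X[b]))
g=p[...,2].astype(int); md=cv2.medianBlur(p[...,2],21).astype(int)
for n,c in (("sq",(641.9,37.1)),("round",(627.7,-86)),("jar",(563.3,-16.2))):
    m=(abs(np.hypot(x*1000-c[0],y*1000-c[1])-34)<7)&(abs(z-.008)<.004)&(md-g>18)
    P=X[m][:,:2]*1000
    for _ in range(4):
        A=np.c_[2*P,np.ones(len(P))]; q=np.linalg.lstsq(A,(P**2).sum(1),rcond=None)[0]; r=np.sqrt(q[2]+q[:2]@q[:2]); e=abs(np.hypot(*(P-q[:2]).T)-r)
        P=P[e<max(2*np.median(e),1)]
    print(n,q[:2].round(1),r.round(1),len(P))
s=camera_info("side")
E
```

```text
time_s: 23.5
tool_pos: [0.5355, -0.0176, 0.2958]
orientation: [180.0, 0.0, -6.8]
contact_force: [-0.9, 0.4, 0.4]
finger_gap: 0.0859
grasp_force: 0.0
knob (array([634.1, -26.6]), 10.9, 375) w (array([634.3, -26.4]), 23.9, 1233)
board (array([600.6, -20.4]), array([210.4, 162.1]), 83.3)
sq [641.2  37.2] 33.4 356
round [626.8 -86. ] 33.4 341
jar [562.3 -16. ] 33.5 321
```

View pics/w3.png

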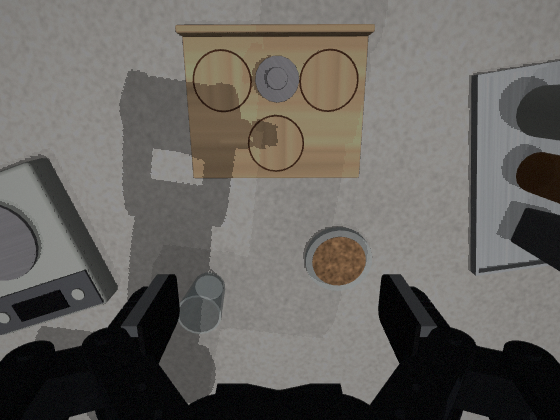

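The view shows all three rings empty, the weight at (277,78), and all three containers in the tray. Now I'll fetch the weight.

```bash

python3 -m jog '[{"gripper":-1,"tx":20,"ty":-0.6,"tz":15,"wx":0,"wy":0,"wz":0},{"gripper":-1,"tx":30,"ty":-0.8,"tz":35,"wx":0,"wy":0,"wz":0},{"gripper":-1,"tx":30,"ty":-0.8,"tz":40,"wx":0,"wy":0,"wz":0},{"gripper":-1,"tx":19,"ty":-0.6,"tz":40,"wx":0,"wy":0,"wz":0},{"gripper":-1,"tx":0,"ty":0,"tz":40,"wx":0,"wy":0,"wz":0}]'>/dev/null
python3 -m jog '[{"gripper":-1,"tx":0,"ty":0,"tz":20,"wx":0,"wy":0,"wz":0},{"gripper":-1,"tx":0,"ty":0,"tz":0,"wx":0,"wy":0,"wz":0},{"gripper":-1,"tx":0,"ty":0,"tz":0,"wx":0,"wy":0,"wz":0}]'
python3 -c "
from look import *
print(to(634.2,-26.4,7))"
```

```text
time_s: 24.35
tool_pos: [0.6347, -0.0263, 0.1072]
orientation: [180.0, -0.1, -6.8]
contact_force: [0.7, -0.1, 0.8]
finger_gap: 0.0853
grasp_force: 0.0
[-6.000e-01  1.000e-01  1.002e+02]
```

```bash

python3 -m jog '[{"gripper":-1,"tx":-0.6,"ty":0,"tz":25,"wx":0,"wy":0,"wz":0},{"gripper":-1,"tx":0,"ty":0,"tz":35,"wx":0,"wy":0,"wz":0},{"gripper":-1,"tx":0,"ty":0,"tz":25,"wx":0,"wy":0,"wz":0},{"gripper":-1,"tx":0,"ty":0,"tz":11,"wx":0,"wy":0,"wz":0},{"gripper":-1,"tx":0,"ty":0,"tz":0,"wx":0,"wy":0,"wz":0}]'
python3 -m jog '[{"gripper":-1,"tx":0,"ty":0,"tz":0,"wx":0,"wy":0,"wz":0},{"gripper":-1,"tx":0,"ty":0,"tz":0,"wx":0,"wy":0,"wz":0}]'
```

```text
time_s: 24.85
tool_pos: [0.634, -0.0257, 0.0105]
orientation: [180.0, -0.0, -6.7]
contact_force: [0.2, 0.5, 1.1]
finger_gap: 0.0853
grasp_force: 0.0
time_s: 25.05
tool_pos: [0.6349, -0.0257, 0.0121]
orientation: [180.0, -0.2, -6.7]
contact_force: [0.8, 0.6, 1.5]
finger_gap: 0.0853
grasp_force: 0.0
```

```bash

python3 -m jog '[{"gripper":-1,"tx":-0.5,"ty":0.5,"tz":4,"wx":0,"wy":0,"wz":0},{"gripper":-1,"tx":0,"ty":0,"tz":0,"wx":0,"wy":0,"wz":0}]'
python3 -m jog '[{"gripper":1,"tx":0,"ty":0,"tz":0,"wx":0,"wy":0,"wz":0},{"gripper":1,"tx":0,"ty":0,"tz":0,"wx":0,"wy":0,"wz":0},{"gripper":1,"tx":0,"ty":0,"tz":0,"wx":0,"wy":0,"wz":0},{"gripper":1,"tx":0,"ty":0,"tz":0,"wx":0,"wy":0,"wz":0},{"gripper":1,"tx":0,"ty":0,"tz":0,"wx":0,"wy":0,"wz":0}]' 80
python3 -m jog '[{"gripper":1,"tx":0,"ty":0,"tz":0,"wx":0,"wy":0,"wz":0},{"gripper":1,"tx":0,"ty":0,"tz":-2,"wx":0,"wy":0,"wz":0},{"gripper":1,"tx":0,"ty":0,"tz":-5,"wx":0,"wy":0,"wz":0},{"gripper":1,"tx":0,"ty":0,"tz":-10,"wx":0,"wy":0,"wz":0},{"gripper":1,"tx":0,"ty":0,"tz":0,"wx":0,"wy":0,"wz":0}]'
```

```text
time_s: 25.25
tool_pos: [0.6332, -0.0259, 0.0062]
orientation: [180.0, 0.0, -6.7]
contact_force: [0.1, -0.6, -0.4]
finger_gap: 0.0853
grasp_force: 0.0
time_s: 25.75
tool_pos: [0.6337, -0.0261, 0.0069]
orientation: [180.0, -0.1, -6.7]
contact_force: [-1.7, -0.9, 5.4]
finger_gap: 0.0458
grasp_force: 82.9
time_s: 26.25
tool_pos: [0.634, -0.026, 0.0246]
orientation: [180.0, -0.1, -6.7]
contact_force: [0.5, -0.5, -5.0]
finger_gap: 0.0463
grasp_force: 82.5
```

```bash

python3 -m jog '[{"gripper":1,"tx":0,"ty":0,"tz":-20,"wx":0,"wy":0,"wz":0},{"gripper":1,"tx":0,"ty":0,"tz":-35,"wx":0,"wy":0,"wz":0},{"gripper":1,"tx":0,"ty":0,"tz":-35,"wx":0,"wy":0,"wz":0},{"gripper":1,"tx":0,"ty":0,"tz":-25,"wx":0,"wy":0,"wz":0},{"gripper":1,"tx":0,"ty":0,"tz":0,"wx":0,"wy":0,"wz":0}]'
python3 - <<'E'
from fit import *
for n in ("scene","side"):
    X=cloud(n,np.load(f"pics/{n}0.npy")); X[np.load(f"pics/{n}0.npy")==0]=9
    print(n,circ(top(X,(.4906,.332),.054,.0555,.003)),top(X,(.4906,.332),.054,.0555,.003)[:,:2].mean(0).round(4))
print(to(490.6,332,120))
E
```

```text
time_s: 26.75
tool_pos: [0.6348, -0.0261, 0.1419]
orientation: [180.0, -0.4, -6.7]
contact_force: [0.9, 0.4, -4.1]
finger_gap: 0.0458
grasp_force: 83.5
scene (array([489. , 332.4]), 51.1, 1184) [0.4913 0.3324]
side (array([490.6, 332.1]), 50.7, 3187) [0.4898 0.3355]
[-185.2 -338.8   20.3]
```

```bash

python3 -m jog '[{"gripper":1,"tx":-8,"ty":-15,"tz":0,"wx":0,"wy":0,"wz":0},{"gripper":1,"tx":-15,"ty":-27,"tz":0,"wx":0,"wy":0,"wz":0},{"gripper":1,"tx":-18,"ty":-33,"tz":0,"wx":0,"wy":0,"wz":0},{"gripper":1,"tx":-18,"ty":-33,"tz":0,"wx":0,"wy":0,"wz":0},{"gripper":1,"tx":-18,"ty":-33,"tz":0,"wx":0,"wy":0,"wz":0}]'>/dev/null
python3 -m jog '[{"gripper":1,"tx":-18,"ty":-33,"tz":0,"wx":0,"wy":0,"wz":0},{"gripper":1,"tx":-18,"ty":-33,"tz":0,"wx":0,"wy":0,"wz":0},{"gripper":1,"tx":-18,"ty":-33,"tz":0,"wx":0,"wy":0,"wz":0},{"gripper":1,"tx":-18,"ty":-33,"tz":0,"wx":0,"wy":0,"wz":0},{"gripper":1,"tx":-18,"ty":-33,"tz":0,"wx":0,"wy":0,"wz":0}]'>/dev/null
python3 -m jog '[{"gripper":1,"tx":-12,"ty":-22,"tz":0,"wx":0,"wy":0,"wz":0},{"gripper":1,"tx":-6,"ty":-11,"tz":0,"wx":0,"wy":0,"wz":0},{"gripper":1,"tx":0,"ty":0,"tz":0,"wx":0,"wy":0,"wz":0},{"gripper":1,"tx":0,"ty":0,"tz":0,"wx":0,"wy":0,"wz":0}]'
python3 -c "
from look import *
print(to(490,332.3,56))"
```

```text
time_s: 28.15
tool_pos: [0.489, 0.3318, 0.1372]
orientation: [179.9, 0.1, -6.7]
contact_force: [0.1, -0.1, -3.7]
finger_gap: 0.0461
grasp_force: 83.3
[ 1.  -0.7 81.2]
```

```bash

python3 -m jog '[{"gripper":1,"tx":1,"ty":-0.6,"tz":20,"wx":0,"wy":0,"wz":0},{"gripper":1,"tx":0,"ty":0,"tz":30,"wx":0,"wy":0,"wz":0},{"gripper":1,"tx":0,"ty":0,"tz":18,"wx":0,"wy":0,"wz":0},{"gripper":1,"tx":0,"ty":0,"tz":6,"wx":0,"wy":0,"wz":0},{"gripper":1,"tx":0,"ty":0,"tz":0,"wx":0,"wy":0,"wz":0}]'
python3 -m jog '[{"gripper":1,"tx":0,"ty":0,"tz":0,"wx":0,"wy":0,"wz":0},{"gripper":1,"tx":0,"ty":0,"tz":2,"wx":0,"wy":0,"wz":0},{"gripper":1,"tx":0,"ty":0,"tz":0,"wx":0,"wy":0,"wz":0}]'
python3 -m jog '[{"gripper":1,"tx":0,"ty":0,"tz":1.5,"wx":0,"wy":0,"wz":0},{"gripper":1,"tx":0,"ty":0,"tz":0,"wx":0,"wy":0,"wz":0}]'
```

```text
time_s: 28.65
tool_pos: [0.4904, 0.332, 0.0636]
orientation: [180.0, 0.1, -6.8]
contact_force: [0.5, -0.1, -4.1]
finger_gap: 0.0463
grasp_force: 83.2
time_s: 28.95
tool_pos: [0.4905, 0.333, 0.0626]
orientation: [-180.0, -0.0, -6.7]
contact_force: [-0.1, 0.1, -4.3]
finger_gap: 0.0458
grasp_force: 83.3
time_s: 29.15
tool_pos: [0.4902, 0.3329, 0.0606]
orientation: [-180.0, -0.0, -6.7]
contact_force: [0.2, -0.1, -4.9]
finger_gap: 0.0456
grasp_force: 83.3
```

```bash

python3 -m jog '[{"gripper":1,"tx":0,"ty":0,"tz":2.5,"wx":0,"wy":0,"wz":0},{"gripper":1,"tx":0,"ty":0,"tz":1.5,"wx":0,"wy":0,"wz":0},{"gripper":1,"tx":0,"ty":0,"tz":0,"wx":0,"wy":0,"wz":0}]'
python3 -m jog '[{"gripper":1,"tx":0,"ty":0,"tz":1,"wx":0,"wy":0,"wz":0},{"gripper":1,"tx":0,"ty":0,"tz":0,"wx":0,"wy":0,"wz":0}]'
python3 -m jog '[{"gripper":1,"tx":0,"ty":0,"tz":1,"wx":0,"wy":0,"wz":0},{"gripper":1,"tx":0,"ty":0,"tz":0,"wx":0,"wy":0,"wz":0}]'
```

```text
time_s: 29.45
tool_pos: [0.4901, 0.3329, 0.0563]
orientation: [180.0, 0.0, -6.7]
contact_force: [-0.7, 0.1, -4.5]
finger_gap: 0.0462
grasp_force: 83.3
time_s: 29.65
tool_pos: [0.4902, 0.3329, 0.0555]
orientation: [180.0, 0.0, -6.7]
contact_force: [0.6, 0.5, -4.6]
finger_gap: 0.0463
grasp_force: 83.3
time_s: 29.85
tool_pos: [0.4902, 0.3329, 0.0545]
orientation: [180.0, 0.0, -6.7]
contact_force: [1.0, -0.6, -5.1]
finger_gap: 0.046
grasp_force: 83.3
```

```bash

python3 -m jog '[{"gripper":1,"tx":0,"ty":0,"tz":0.7,"wx":0,"wy":0,"wz":0},{"gripper":1,"tx":0,"ty":0,"tz":0,"wx":0,"wy":0,"wz":0}]'
python3 -m jog '[{"gripper":1,"tx":0,"ty":0,"tz":0.5,"wx":0,"wy":0,"wz":0},{"gripper":1,"tx":0,"ty":0,"tz":0,"wx":0,"wy":0,"wz":0}]'
```

```text
time_s: 30.05
tool_pos: [0.4903, 0.3329, 0.0539]
orientation: [-180.0, -0.0, -6.7]
contact_force: [-0.5, 0.4, -4.7]
finger_gap: 0.046
grasp_force: 83.5
time_s: 30.25
tool_pos: [0.4903, 0.3329, 0.0539]
orientation: [-180.0, -0.0, -6.7]
contact_force: [-2.3, -1.8, 2.4]
finger_gap: 0.046
grasp_force: 84.0
```

```bash

python3 -m jog '[{"gripper":-1,"tx":0,"ty":0,"tz":0,"wx":0,"wy":0,"wz":0},{"gripper":-1,"tx":0,"ty":0,"tz":0,"wx":0,"wy":0,"wz":0},{"gripper":-1,"tx":0,"ty":0,"tz":0,"wx":0,"wy":0,"wz":0},{"gripper":-1,"tx":0,"ty":0,"tz":-15,"wx":0,"wy":0,"wz":0},{"gripper":-1,"tx":0,"ty":0,"tz":-35,"wx":0,"wy":0,"wz":0}]'
python3 -m jog '[{"gripper":-1,"tx":0,"ty":0,"tz":-40,"wx":0,"wy":0,"wz":0},{"gripper":-1,"tx":0,"ty":0,"tz":-40,"wx":0,"wy":0,"wz":0.06},{"gripper":-1,"tx":0,"ty":0,"tz":-20,"wx":0,"wy":0,"wz":0.11},{"gripper":-1,"tx":5,"ty":20,"tz":0,"wx":0,"wy":0,"wz":0.06},{"gripper":-1,"tx":8,"ty":33,"tz":0,"wx":0,"wy":0,"wz":0}]'
for k in 1; do :; done
python3 -m jog '[{"gripper":-1,"tx":9,"ty":40,"tz":0,"wx":0,"wy":0,"wz":0},{"gripper":-1,"tx":9,"ty":40,"tz":0,"wx":0,"wy":0,"wz":0},{"gripper":-1,"tx":9,"ty":40,"tz":0,"wx":0,"wy":0,"wz":0},{"gripper":-1,"tx":9,"ty":40,"tz":0,"wx":0,"wy":0,"wz":0},{"gripper":-1,"tx":9,"ty":40,"tz":0,"wx":0,"wy":0,"wz":0}]'>/dev/null
python3 -m jog '[{"gripper":-1,"tx":9,"ty":40,"tz":0,"wx":0,"wy":0,"wz":0},{"gripper":-1,"tx":9,"ty":40,"tz":0,"wx":0,"wy":0,"wz":0},{"gripper":-1,"tx":9,"ty":40,"tz":0,"wx":0,"wy":0,"wz":0},{"gripper":-1,"tx":9,"ty":40,"tz":0,"wx":0,"wy":0,"wz":0},{"gripper":-1,"tx":9,"ty":40,"tz":0,"wx":0,"wy":0,"wz":0}]'
python3 - <<'E'
from fit import *
p,d=capture("scene"); X=cloud("scene",d); P=top(X,(.49,.332),.03,.103,.003); print("knob top",circ(P),(P[:,:2].mean(0)*1000).round(1))
P=top(X,(.49,.332),.04,.085,.003);print("cyl top",circ(P))
cv2.imwrite("pics/s3.png",p)
print(to(411.5,-344.4,180))
E
```

```text
time_s: 30.75
tool_pos: [0.489, 0.3323, 0.1016]
orientation: [179.9, 0.3, -6.7]
contact_force: [0.4, 0.3, 1.4]
finger_gap: 0.0851
grasp_force: 0.0
time_s: 31.25
tool_pos: [0.4858, 0.279, 0.204]
orientation: [-179.9, -0.1, -19.9]
contact_force: [1.1, -0.7, -0.1]
finger_gap: 0.0853
grasp_force: 0.0
time_s: 32.25
tool_pos: [0.4338, -0.1299, 0.2037]
orientation: [180.0, -0.1, -19.9]
contact_force: [0.4, 0.3, 0.0]
finger_gap: 0.0852
grasp_force: 0.0
knob top (array([490.6, 333.4]), 11.0, 68) [491.2 332.7]
cyl top (array([491. , 333.5]), 24.3, 208)
[ 51.3 204.5  24.2]
```

View pics/s3.png

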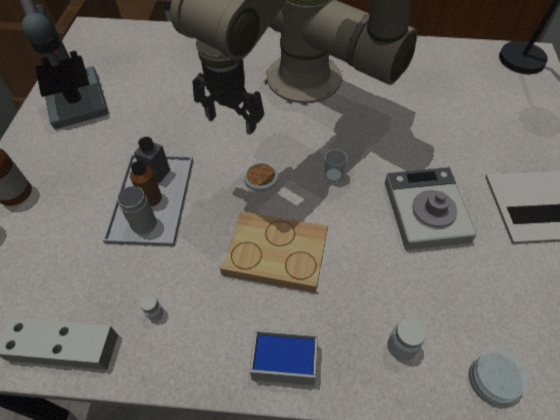

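The weight stands in the middle of the pan at (436,205), and the three containers are upright in the tray. The square bottle goes back first.

```bash

python3 -m jog '[{"gripper":-1,"tx":11,"ty":40,"tz":0,"wx":0,"wy":0,"wz":0},{"gripper":-1,"tx":11,"ty":40,"tz":0,"wx":0,"wy":0,"wz":0},{"gripper":-1,"tx":11,"ty":40,"tz":0,"wx":0,"wy":0,"wz":0},{"gripper":-1,"tx":11,"ty":40,"tz":0,"wx":0,"wy":0,"wz":0},{"gripper":-1,"tx":7,"ty":30,"tz":0,"wx":0,"wy":0,"wz":0}]'>/dev/null
python3 -m jog '[{"gripper":-1,"tx":0,"ty":14,"tz":15,"wx":0,"wy":0,"wz":0},{"gripper":-1,"tx":0,"ty":0,"tz":10,"wx":0,"wy":0,"wz":0},{"gripper":-1,"tx":0,"ty":0,"tz":0,"wx":0,"wy":0,"wz":0},{"gripper":-1,"tx":0,"ty":0,"tz":0,"wx":0,"wy":0,"wz":0}]'
python3 - <<'E'
from fit import *
p,d=capture("side"); X=cloud("side",d)
for n,c,h in (("round",(.488,-.341),.126),("jar",(.562,-.338),.114),("sq",(.4115,-.344),.122)): print(n,circ(top(X,c,.045,h,.003)))
print(to(411.5,-344.4,62))
E
```

```text
time_s: 33.2
tool_pos: [0.4131, -0.3365, 0.1787]
orientation: [-180.0, -0.0, -19.8]
contact_force: [0.5, -0.5, 0.4]
finger_gap: 0.0853
grasp_force: 0.0
round (array([ 489., -339.]), 15.3, 53)
jar (array([ 563.3, -335.7]), 28.9, 159)
sq (array([ 409.4, -343.4]), 18.1, 62)
[  0.9   7.9 117.1]
```

```bash

python3 -m jog '[{"gripper":-1,"tx":0.9,"ty":7,"tz":10,"wx":0,"wy":0,"wz":0},{"gripper":-1,"tx":0,"ty":0.9,"tz":30,"wx":0,"wy":0,"wz":0},{"gripper":-1,"tx":0,"ty":0,"tz":40,"wx":0,"wy":0,"wz":0},{"gripper":-1,"tx":0,"ty":0,"tz":28,"wx":0,"wy":0,"wz":0},{"gripper":-1,"tx":0,"ty":0,"tz":9,"wx":0,"wy":0,"wz":0}]'
python3 -m jog '[{"gripper":-1,"tx":0,"ty":0,"tz":0,"wx":0,"wy":0,"wz":0},{"gripper":1,"tx":0,"ty":0,"tz":0,"wx":0,"wy":0,"wz":0},{"gripper":1,"tx":0,"ty":0,"tz":0,"wx":0,"wy":0,"wz":0},{"gripper":1,"tx":0,"ty":0,"tz":0,"wx":0,"wy":0,"wz":0},{"gripper":1,"tx":0,"ty":0,"tz":0,"wx":0,"wy":0,"wz":0}]' 50
python3 -m jog '[{"gripper":1,"tx":0,"ty":0,"tz":0,"wx":0,"wy":0,"wz":0},{"gripper":1,"tx":0,"ty":0,"tz":0,"wx":0,"wy":0,"wz":0}]'
```

```text
time_s: 33.75
tool_pos: [0.41, -0.3439, 0.0586]
orientation: [-179.9, 0.2, -19.9]
contact_force: [0.6, -0.1, 0.5]
finger_gap: 0.0855
grasp_force: 0.0
time_s: 34.25
tool_pos: [0.4114, -0.3458, 0.0629]
orientation: [179.9, -0.1, -19.9]
contact_force: [-0.5, -1.3, 5.8]
finger_gap: 0.0494
grasp_force: 51.8
time_s: 34.45
tool_pos: [0.4114, -0.3458, 0.0629]
orientation: [179.9, -0.1, -19.9]
contact_force: [-0.0, 0.4, 5.7]
finger_gap: 0.0493
grasp_force: 51.8
```

```bash

python3 -m jog '[{"gripper":1,"tx":0,"ty":0,"tz":-10,"wx":0,"wy":0,"wz":0},{"gripper":1,"tx":0,"ty":0,"tz":-30,"wx":0,"wy":0,"wz":0},{"gripper":1,"tx":0,"ty":0,"tz":-40,"wx":0,"wy":0,"wz":0},{"gripper":1,"tx":0,"ty":0,"tz":-40,"wx":0,"wy":0,"wz":0},{"gripper":1,"tx":2,"ty":-10,"tz":-20,"wx":0,"wy":0,"wz":0}]'
python3 -m jog '[{"gripper":1,"tx":5,"ty":-25,"tz":0,"wx":0,"wy":0,"wz":0},{"gripper":1,"tx":7,"ty":-36,"tz":0,"wx":0,"wy":0,"wz":0},{"gripper":1,"tx":7,"ty":-36,"tz":0,"wx":0,"wy":0,"wz":0},{"gripper":1,"tx":8,"ty":-36,"tz":0,"wx":0,"wy":0,"wz":0},{"gripper":1,"tx":8,"ty":-36,"tz":0,"wx":0,"wy":0,"wz":0}]'>/dev/null
python3 -m jog '[{"gripper":1,"tx":8,"ty":-36,"tz":0,"wx":0,"wy":0,"wz":0},{"gripper":1,"tx":7,"ty":-36,"tz":0,"wx":0,"wy":0,"wz":0},{"gripper":1,"tx":7,"ty":-36,"tz":0,"wx":0,"wy":0,"wz":0},{"gripper":1,"tx":7,"ty":-36,"tz":0,"wx":0,"wy":0,"wz":0},{"gripper":1,"tx":7,"ty":-36,"tz":0,"wx":0,"wy":0,"wz":0}]'>/dev/null
python3 -m jog '[{"gripper":1,"tx":7,"ty":-36,"tz":0,"wx":0,"wy":0,"wz":0},{"gripper":1,"tx":5,"ty":-26,"tz":0,"wx":0,"wy":0,"wz":0},{"gripper":1,"tx":2,"ty":-16,"tz":0,"wx":0,"wy":0,"wz":0},{"gripper":1,"tx":0,"ty":0,"tz":0,"wx":0,"wy":0,"wz":0},{"gripper":1,"tx":0,"ty":0,"tz":0,"wx":0,"wy":0,"wz":0}]'
python3 -c "
from look import *
print(to(641.6,37.3,66.9))"
```

```text
time_s: 34.95
tool_pos: [0.4164, -0.3374, 0.2056]
orientation: [179.8, -0.3, -19.9]
contact_force: [-0.2, -0.1, -3.2]
finger_gap: 0.0493
grasp_force: 53.2
time_s: 36.45
tool_pos: [0.6411, 0.0361, 0.2016]
orientation: [180.0, 0.0, -19.9]
contact_force: [-0.3, -0.3, -2.4]
finger_gap: 0.049
grasp_force: 53.1
[  0.2  -1.4 134.7]
```

```bash

python3 -m jog '[{"gripper":1,"tx":0,"ty":-1.4,"tz":25,"wx":0,"wy":0,"wz":0},{"gripper":1,"tx":0,"ty":0,"tz":40,"wx":0,"wy":0,"wz":0},{"gripper":1,"tx":0,"ty":0,"tz":38,"wx":0,"wy":0,"wz":0},{"gripper":1,"tx":0,"ty":0,"tz":18,"wx":0,"wy":0,"wz":0},{"gripper":1,"tx":0,"ty":0,"tz":6,"wx":0,"wy":0,"wz":0}]'
python3 -m jog '[{"gripper":1,"tx":0,"ty":0,"tz":0,"wx":0,"wy":0,"wz":0},{"gripper":1,"tx":0,"ty":0,"tz":2,"wx":0,"wy":0,"wz":0},{"gripper":1,"tx":0,"ty":0,"tz":0,"wx":0,"wy":0,"wz":0},{"gripper":1,"tx":0,"ty":0,"tz":0,"wx":0,"wy":0,"wz":0}]'
python3 -m jog '[{"gripper":1,"tx":0,"ty":0,"tz":2,"wx":0,"wy":0,"wz":0},{"gripper":1,"tx":0,"ty":0,"tz":0,"wx":0,"wy":0,"wz":0},{"gripper":1,"tx":0,"ty":0,"tz":0,"wx":0,"wy":0,"wz":0}]'
```

```text
time_s: 36.95
tool_pos: [0.6405, 0.0366, 0.0724]
orientation: [179.9, 0.2, -20.0]
contact_force: [0.3, 0.9, -2.6]
finger_gap: 0.0492
grasp_force: 52.9
time_s: 37.35
tool_pos: [0.6422, 0.0374, 0.0734]
orientation: [-180.0, -0.1, -19.9]
contact_force: [0.5, 0.6, -3.0]
finger_gap: 0.0495
grasp_force: 52.9
time_s: 37.65
tool_pos: [0.6419, 0.0376, 0.0704]
orientation: [180.0, 0.0, -19.9]
contact_force: [-0.3, -0.6, -4.0]
finger_gap: 0.0492
grasp_force: 52.9
```

```bash

python3 -m jog '[{"gripper":1,"tx":0,"ty":0,"tz":1.5,"wx":0,"wy":0,"wz":0},{"gripper":1,"tx":0,"ty":0,"tz":1,"wx":0,"wy":0,"wz":0},{"gripper":1,"tx":0,"ty":0,"tz":0,"wx":0,"wy":0,"wz":0}]'
python3 -m jog '[{"gripper":1,"tx":0,"ty":0,"tz":0.8,"wx":0,"wy":0,"wz":0},{"gripper":1,"tx":0,"ty":0,"tz":0,"wx":0,"wy":0,"wz":0}]'
python3 -m jog '[{"gripper":1,"tx":0,"ty":0,"tz":0.5,"wx":0,"wy":0,"wz":0},{"gripper":1,"tx":0,"ty":0,"tz":0,"wx":0,"wy":0,"wz":0}]'
```

```text
time_s: 37.95
tool_pos: [0.6417, 0.0376, 0.0676]
orientation: [180.0, 0.0, -19.9]
contact_force: [0.3, 0.5, -2.6]
finger_gap: 0.0494
grasp_force: 52.9
time_s: 38.15
tool_pos: [0.6419, 0.0375, 0.0671]
orientation: [-180.0, -0.0, -19.9]
contact_force: [-0.5, 0.5, -2.4]
finger_gap: 0.0491
grasp_force: 53.2
time_s: 38.35
tool_pos: [0.6419, 0.0375, 0.067]
orientation: [-180.0, -0.0, -19.9]
contact_force: [-1.8, 0.5, 1.3]
finger_gap: 0.0493
grasp_force: 53.5
```

```bash

python3 -m jog '[{"gripper":-1,"tx":0,"ty":0,"tz":0,"wx":0,"wy":0,"wz":0},{"gripper":-1,"tx":0,"ty":0,"tz":0,"wx":0,"wy":0,"wz":0},{"gripper":-1,"tx":0,"ty":0,"tz":0,"wx":0,"wy":0,"wz":0},{"gripper":-1,"tx":0,"ty":0,"tz":-20,"wx":0,"wy":0,"wz":0},{"gripper":-1,"tx":0,"ty":0,"tz":-40,"wx":0,"wy":0,"wz":0}]'
python3 -m jog '[{"gripper":-1,"tx":0,"ty":0,"tz":-40,"wx":0,"wy":0,"wz":0},{"gripper":-1,"tx":0,"ty":0,"tz":-15,"wx":0,"wy":0,"wz":-0.06},{"gripper":-1,"tx":0,"ty":0,"tz":0,"wx":0,"wy":0,"wz":-0.11},{"gripper":-1,"tx":-4,"ty":14,"tz":0,"wx":0,"wy":0,"wz":-0.06},{"gripper":-1,"tx":-8,"ty":30,"tz":0,"wx":0,"wy":0,"wz":0}]'
python3 -m jog '[{"gripper":-1,"tx":-11,"ty":40,"tz":0,"wx":0,"wy":0,"wz":0},{"gripper":-1,"tx":-11,"ty":40,"tz":0,"wx":0,"wy":0,"wz":0},{"gripper":-1,"tx":-11,"ty":40,"tz":0,"wx":0,"wy":0,"wz":0},{"gripper":-1,"tx":-11,"ty":40,"tz":0,"wx":0,"wy":0,"wz":0},{"gripper":-1,"tx":-11,"ty":40,"tz":0,"wx":0,"wy":0,"wz":0}]'>/dev/null
python3 -m jog '[{"gripper":-1,"tx":-11,"ty":40,"tz":0,"wx":0,"wy":0,"wz":0},{"gripper":-1,"tx":-11,"ty":40,"tz":0,"wx":0,"wy":0,"wz":0},{"gripper":-1,"tx":-11,"ty":40,"tz":0,"wx":0,"wy":0,"wz":0},{"gripper":-1,"tx":-6,"ty":20,"tz":0,"wx":0,"wy":0,"wz":0},{"gripper":-1,"tx":0,"ty":0,"tz":0,"wx":0,"wy":0,"wz":0}]'
python3 -m jog '[{"gripper":-1,"tx":0,"ty":0,"tz":0,"wx":0,"wy":0,"wz":0}]'
python3 -c "
from look import *
print(to(488,-340.8,62))"
```

```text
time_s: 38.85
tool_pos: [0.6404, 0.0376, 0.1244]
orientation: [179.9, 0.3, -19.9]
contact_force: [0.9, -0.3, -0.9]
finger_gap: 0.0856
grasp_force: 0.0
time_s: 39.35
tool_pos: [0.624, -0.0034, 0.1816]
orientation: [-180.0, -0.0, -6.5]
contact_force: [-0.0, -0.4, -0.1]
finger_gap: 0.085
grasp_force: 0.0
time_s: 40.35
tool_pos: [0.4897, -0.3335, 0.1815]
orientation: [180.0, -0.0, -6.9]
contact_force: [0.6, 0.3, -0.5]
finger_gap: 0.0855
grasp_force: 0.0
time_s: 40.45
tool_pos: [0.4909, -0.3308, 0.1816]
orientation: [-180.0, -0.0, -6.7]
contact_force: [0.9, 0.3, 0.6]
finger_gap: 0.0856
grasp_force: 0.0
[ -1.8  10.3 119.6]
```

```bash

python3 -m jog '[{"gripper":-1,"tx":-1.8,"ty":9.3,"tz":12,"wx":0,"wy":0,"wz":0},{"gripper":-1,"tx":0,"ty":0,"tz":30,"wx":0,"wy":0,"wz":0},{"gripper":-1,"tx":0,"ty":0,"tz":40,"wx":0,"wy":0,"wz":0},{"gripper":-1,"tx":0,"ty":0,"tz":28,"wx":0,"wy":0,"wz":0},{"gripper":-1,"tx":0,"ty":0,"tz":9,"wx":0,"wy":0,"wz":0}]'
python3 -m jog '[{"gripper":-1,"tx":0,"ty":0,"tz":0,"wx":0,"wy":0,"wz":0},{"gripper":1,"tx":0,"ty":0,"tz":0,"wx":0,"wy":0,"wz":0},{"gripper":1,"tx":0,"ty":0,"tz":0,"wx":0,"wy":0,"wz":0},{"gripper":1,"tx":0,"ty":0,"tz":0,"wx":0,"wy":0,"wz":0},{"gripper":1,"tx":0,"ty":0,"tz":0,"wx":0,"wy":0,"wz":0}]' 50
python3 -m jog '[{"gripper":1,"tx":0,"ty":0,"tz":0,"wx":0,"wy":0,"wz":0},{"gripper":1,"tx":0,"ty":0,"tz":0,"wx":0,"wy":0,"wz":0}]'
```

```text
time_s: 40.95
tool_pos: [0.4871, -0.3383, 0.059]
orientation: [-179.8, 0.3, -6.6]
contact_force: [-0.1, 0.2, 1.2]
finger_gap: 0.0853
grasp_force: 0.0
time_s: 41.45
tool_pos: [0.4887, -0.3407, 0.0644]
orientation: [179.9, -0.1, -6.7]
contact_force: [-0.9, -0.6, 6.2]
finger_gap: 0.0509
grasp_force: 51.6
time_s: 41.65
tool_pos: [0.4887, -0.3407, 0.0644]
orientation: [179.9, -0.1, -6.7]
contact_force: [-0.3, 1.2, 6.2]
finger_gap: 0.0507
grasp_force: 51.6
```

```bash

python3 -m jog '[{"gripper":1,"tx":0,"ty":0,"tz":-10,"wx":0,"wy":0,"wz":0},{"gripper":1,"tx":0,"ty":0,"tz":-30,"wx":0,"wy":0,"wz":0},{"gripper":1,"tx":0,"ty":0,"tz":-40,"wx":0,"wy":0,"wz":0},{"gripper":1,"tx":0,"ty":0,"tz":-40,"wx":0,"wy":0,"wz":0},{"gripper":1,"tx":4,"ty":-10,"tz":-20,"wx":0,"wy":0,"wz":0}]'
python3 -m jog '[{"gripper":1,"tx":10,"ty":-25,"tz":0,"wx":0,"wy":0,"wz":0},{"gripper":1,"tx":14,"ty":-34,"tz":0,"wx":0,"wy":0,"wz":0},{"gripper":1,"tx":14,"ty":-34,"tz":0,"wx":0,"wy":0,"wz":0},{"gripper":1,"tx":14,"ty":-34,"tz":0,"wx":0,"wy":0,"wz":0},{"gripper":1,"tx":14,"ty":-34,"tz":0,"wx":0,"wy":0,"wz":0}]'>/dev/null
python3 -m jog '[{"gripper":1,"tx":14,"ty":-34,"tz":0,"wx":0,"wy":0,"wz":0},{"gripper":1,"tx":14,"ty":-34,"tz":0,"wx":0,"wy":0,"wz":0},{"gripper":1,"tx":8,"ty":-22,"tz":0,"wx":0,"wy":0,"wz":0},{"gripper":1,"tx":3,"ty":-8,"tz":0,"wx":0,"wy":0,"wz":0},{"gripper":1,"tx":0,"ty":0,"tz":0,"wx":0,"wy":0,"wz":0}]'
python3 -m jog '[{"gripper":1,"tx":0,"ty":0,"tz":0,"wx":0,"wy":0,"wz":0}]'
python3 -c "
from look import *
print(to(628,-86.5,68.4))"
```

```text
time_s: 42.15
tool_pos: [0.4934, -0.3318, 0.2072]
orientation: [179.8, -0.2, -6.8]
contact_force: [0.2, 0.6, -1.6]
finger_gap: 0.0505
grasp_force: 53.0
time_s: 43.15
tool_pos: [0.6278, -0.085, 0.2029]
orientation: [180.0, -0.0, -6.6]
contact_force: [-0.0, 0.5, -1.9]
finger_gap: 0.0507
grasp_force: 52.9
time_s: 43.25
tool_pos: [0.6273, -0.0866, 0.2028]
orientation: [180.0, 0.0, -6.8]
contact_force: [0.2, 0.0, -2.3]
finger_gap: 0.0503
grasp_force: 52.9
[  0.7  -0.2 134.4]
```

```bash

python3 -m jog '[{"gripper":1,"tx":0.4,"ty":0,"tz":25,"wx":0,"wy":0,"wz":0},{"gripper":1,"tx":0,"ty":0,"tz":40,"wx":0,"wy":0,"wz":0},{"gripper":1,"tx":0,"ty":0,"tz":40,"wx":0,"wy":0,"wz":0},{"gripper":1,"tx":0,"ty":0,"tz":18,"wx":0,"wy":0,"wz":0},{"gripper":1,"tx":0,"ty":0,"tz":6,"wx":0,"wy":0,"wz":0}]'
python3 -m jog '[{"gripper":1,"tx":0,"ty":0,"tz":0,"wx":0,"wy":0,"wz":0},{"gripper":1,"tx":0,"ty":0,"tz":2,"wx":0,"wy":0,"wz":0},{"gripper":1,"tx":0,"ty":0,"tz":0,"wx":0,"wy":0,"wz":0},{"gripper":1,"tx":0,"ty":0,"tz":0,"wx":0,"wy":0,"wz":0}]'
python3 -m jog '[{"gripper":1,"tx":0,"ty":0,"tz":1.5,"wx":0,"wy":0,"wz":0},{"gripper":1,"tx":0,"ty":0,"tz":0,"wx":0,"wy":0,"wz":0},{"gripper":1,"tx":0,"ty":0,"tz":0,"wx":0,"wy":0,"wz":0}]'
```

```text
time_s: 43.75
tool_pos: [0.6267, -0.0868, 0.0715]
orientation: [-180.0, 0.2, -6.8]
contact_force: [0.4, -0.1, -2.1]
finger_gap: 0.0503
grasp_force: 53.0
time_s: 44.15
tool_pos: [0.6285, -0.0859, 0.0726]
orientation: [180.0, -0.1, -6.7]
contact_force: [0.0, -0.6, -2.7]
finger_gap: 0.0509
grasp_force: 53.0
time_s: 44.45
tool_pos: [0.6281, -0.0857, 0.0701]
orientation: [180.0, 0.0, -6.7]
contact_force: [-0.8, -0.2, -1.9]
finger_gap: 0.0504
grasp_force: 53.0
```

```bash

python3 -m jog '[{"gripper":1,"tx":0,"ty":0.4,"tz":1.2,"wx":0,"wy":0,"wz":0},{"gripper":1,"tx":0,"ty":0,"tz":0,"wx":0,"wy":0,"wz":0}]'
python3 -m jog '[{"gripper":1,"tx":0,"ty":0,"tz":0.7,"wx":0,"wy":0,"wz":0},{"gripper":1,"tx":0,"ty":0,"tz":0,"wx":0,"wy":0,"wz":0}]'
python3 -m jog '[{"gripper":1,"tx":0,"ty":0,"tz":0.5,"wx":0,"wy":0,"wz":0},{"gripper":1,"tx":0,"ty":0,"tz":0,"wx":0,"wy":0,"wz":0}]'
```

```text
time_s: 44.65
tool_pos: [0.628, -0.0861, 0.0687]
orientation: [-180.0, 0.0, -6.7]
contact_force: [-0.5, 0.8, -3.4]
finger_gap: 0.0507
grasp_force: 53.0
time_s: 44.85
tool_pos: [0.6282, -0.0862, 0.0685]
orientation: [180.0, -0.0, -6.7]
contact_force: [-1.5, -1.2, 0.7]
finger_gap: 0.0503
grasp_force: 53.2
time_s: 45.05
tool_pos: [0.6283, -0.0863, 0.0685]
orientation: [180.0, -0.1, -6.7]
contact_force: [-2.2, 1.0, 5.6]
finger_gap: 0.0504
grasp_force: 53.6
```

```bash

python3 -m jog '[{"gripper":-1,"tx":0,"ty":0,"tz":0,"wx":0,"wy":0,"wz":0},{"gripper":-1,"tx":0,"ty":0,"tz":0,"wx":0,"wy":0,"wz":0},{"gripper":-1,"tx":0,"ty":0,"tz":0,"wx":0,"wy":0,"wz":0},{"gripper":-1,"tx":0,"ty":0,"tz":-20,"wx":0,"wy":0,"wz":0},{"gripper":-1,"tx":0,"ty":0,"tz":-40,"wx":0,"wy":0,"wz":0}]'
python3 -m jog '[{"gripper":-1,"tx":0,"ty":0,"tz":-40,"wx":0,"wy":0,"wz":0},{"gripper":-1,"tx":0,"ty":0,"tz":-15,"wx":0,"wy":0,"wz":0},{"gripper":-1,"tx":-3,"ty":20,"tz":0,"wx":0,"wy":0,"wz":0},{"gripper":-1,"tx":-5,"ty":38,"tz":0,"wx":0,"wy":0,"wz":0},{"gripper":-1,"tx":-6,"ty":40,"tz":0,"wx":0,"wy":0,"wz":0}]'
python3 -m jog '[{"gripper":-1,"tx":-6,"ty":40,"tz":0,"wx":0,"wy":0,"wz":0},{"gripper":-1,"tx":-6,"ty":40,"tz":0,"wx":0,"wy":0,"wz":0},{"gripper":-1,"tx":-6,"ty":40,"tz":0,"wx":0,"wy":0,"wz":0},{"gripper":-1,"tx":-4,"ty":28,"tz":0,"wx":0,"wy":0,"wz":0},{"gripper":-1,"tx":0,"ty":12,"tz":0,"wx":0,"wy":0,"wz":0}]'
python3 -m jog '[{"gripper":-1,"tx":0,"ty":0,"tz":0,"wx":0,"wy":0,"wz":0},{"gripper":-1,"tx":0,"ty":0,"tz":0,"wx":0,"wy":0,"wz":0}]'
python3 -c "
from look import *
print(to(561.7,-337.9,58))"
```

```text
time_s: 45.55
tool_pos: [0.6266, -0.0857, 0.1254]
orientation: [-179.9, 0.4, -6.7]
contact_force: [0.3, 1.1, 0.6]
finger_gap: 0.0854
grasp_force: 0.0
time_s: 46.05
tool_pos: [0.6025, -0.1823, 0.1827]
orientation: [180.0, -0.0, -6.6]
contact_force: [0.6, 0.2, -0.4]
finger_gap: 0.0853
grasp_force: 0.0
time_s: 46.55
tool_pos: [0.5611, -0.3406, 0.1824]
orientation: [180.0, 0.0, -6.9]
contact_force: [-0.3, 0.2, -0.6]
finger_gap: 0.0855
grasp_force: 0.0
time_s: 46.75
tool_pos: [0.5626, -0.337, 0.1826]
orientation: [-180.0, 0.0, -6.7]
contact_force: [-0.2, -0.0, -0.2]
finger_gap: 0.0853
grasp_force: 0.0
[ -0.8   1.1 124.6]
```

```bash

python3 -m jog '[{"gripper":-1,"tx":-0.8,"ty":0.8,"tz":15,"wx":0,"wy":0,"wz":0},{"gripper":-1,"tx":0,"ty":0,"tz":32,"wx":0,"wy":0,"wz":0},{"gripper":-1,"tx":0,"ty":0,"tz":40,"wx":0,"wy":0,"wz":0},{"gripper":-1,"tx":0,"ty":0,"tz":28,"wx":0,"wy":0,"wz":0},{"gripper":-1,"tx":0,"ty":0,"tz":9,"wx":0,"wy":0,"wz":0}]'
python3 -m jog '[{"gripper":-1,"tx":0,"ty":0,"tz":0,"wx":0,"wy":0,"wz":0},{"gripper":1,"tx":0,"ty":0,"tz":0,"wx":0,"wy":0,"wz":0},{"gripper":1,"tx":0,"ty":0,"tz":0,"wx":0,"wy":0,"wz":0},{"gripper":1,"tx":0,"ty":0,"tz":0,"wx":0,"wy":0,"wz":0},{"gripper":1,"tx":0,"ty":0,"tz":0,"wx":0,"wy":0,"wz":0}]' 50
python3 -m jog '[{"gripper":1,"tx":0,"ty":0,"tz":0,"wx":0,"wy":0,"wz":0}]'
```

```text
time_s: 47.25
tool_pos: [0.5608, -0.3362, 0.0557]
orientation: [-179.8, 0.2, -6.6]
contact_force: [0.9, 0.3, 0.1]
finger_gap: 0.0855
grasp_force: 0.0
time_s: 47.75
tool_pos: [0.5622, -0.3391, 0.061]
orientation: [179.9, -0.2, -6.7]
contact_force: [0.2, 2.8, 6.6]
finger_gap: 0.0585
grasp_force: 53.4
time_s: 47.85
tool_pos: [0.5622, -0.3391, 0.061]
orientation: [179.9, -0.2, -6.7]
contact_force: [-0.4, 2.9, 7.6]
finger_gap: 0.0591
grasp_force: 53.4
```

```bash

python3 -m jog '[{"gripper":1,"tx":0,"ty":0,"tz":-10,"wx":0,"wy":0,"wz":0},{"gripper":1,"tx":0,"ty":0,"tz":-30,"wx":0,"wy":0,"wz":0},{"gripper":1,"tx":0,"ty":0,"tz":-40,"wx":0,"wy":0,"wz":0},{"gripper":1,"tx":0,"ty":0,"tz":-40,"wx":0,"wy":0,"wz":0},{"gripper":1,"tx":-1,"ty":-10,"tz":-20,"wx":0,"wy":0,"wz":0}]'
python3 -m jog '[{"gripper":1,"tx":-3,"ty":-25,"tz":0,"wx":0,"wy":0,"wz":0},{"gripper":1,"tx":-4,"ty":-35,"tz":0,"wx":0,"wy":0,"wz":0},{"gripper":1,"tx":-4,"ty":-35,"tz":0,"wx":0,"wy":0,"wz":0},{"gripper":1,"tx":-4,"ty":-35,"tz":0,"wx":0,"wy":0,"wz":0},{"gripper":1,"tx":-4,"ty":-35,"tz":0,"wx":0,"wy":0,"wz":0}]'>/dev/null
python3 -m jog '[{"gripper":1,"tx":-4,"ty":-35,"tz":0,"wx":0,"wy":0,"wz":0},{"gripper":1,"tx":-4,"ty":-35,"tz":0,"wx":0,"wy":0,"wz":0},{"gripper":1,"tx":-4,"ty":-35,"tz":0,"wx":0,"wy":0,"wz":0},{"gripper":1,"tx":-4,"ty":-28,"tz":0,"wx":0,"wy":0,"wz":0},{"gripper":1,"tx":-2,"ty":-13,"tz":0,"wx":0,"wy":0,"wz":0}]'
python3 -m jog '[{"gripper":1,"tx":0,"ty":0,"tz":0,"wx":0,"wy":0,"wz":0},{"gripper":1,"tx":0,"ty":0,"tz":0,"wx":0,"wy":0,"wz":0}]'
python3 -c "
from look import *
print(to(562.4,-16,65))"
```

```text
time_s: 48.35
tool_pos: [0.5618, -0.3301, 0.2034]
orientation: [179.8, -0.3, -6.8]
contact_force: [0.2, 0.1, -3.8]
finger_gap: 0.0588
grasp_force: 55.1
time_s: 49.35
tool_pos: [0.5607, -0.0134, 0.1994]
orientation: [-180.0, -0.0, -6.6]
contact_force: [0.2, -1.1, -2.8]
finger_gap: 0.0587
grasp_force: 55.1
time_s: 49.55
tool_pos: [0.5611, -0.0164, 0.199]
orientation: [180.0, -0.0, -6.7]
contact_force: [-0.0, -1.1, -3.9]
finger_gap: 0.0591
grasp_force: 55.1
[  1.2  -0.6 134. ]
```

```bash

python3 -m jog '[{"gripper":1,"tx":1,"ty":0,"tz":25,"wx":0,"wy":0,"wz":0},{"gripper":1,"tx":0,"ty":0,"tz":40,"wx":0,"wy":0,"wz":0},{"gripper":1,"tx":0,"ty":0,"tz":40,"wx":0,"wy":0,"wz":0},{"gripper":1,"tx":0,"ty":0,"tz":18,"wx":0,"wy":0,"wz":0},{"gripper":1,"tx":0,"ty":0,"tz":6,"wx":0,"wy":0,"wz":0}]'
python3 -m jog '[{"gripper":1,"tx":0,"ty":0,"tz":0,"wx":0,"wy":0,"wz":0},{"gripper":1,"tx":0,"ty":0,"tz":2,"wx":0,"wy":0,"wz":0},{"gripper":1,"tx":0,"ty":0,"tz":0,"wx":0,"wy":0,"wz":0},{"gripper":1,"tx":0,"ty":0,"tz":0,"wx":0,"wy":0,"wz":0}]'
python3 -m jog '[{"gripper":1,"tx":0,"ty":0,"tz":1.5,"wx":0,"wy":0,"wz":0},{"gripper":1,"tx":0,"ty":0,"tz":0,"wx":0,"wy":0,"wz":0},{"gripper":1,"tx":0,"ty":0,"tz":0,"wx":0,"wy":0,"wz":0}]'
```

```text
time_s: 50.05
tool_pos: [0.5611, -0.0169, 0.0676]
orientation: [-180.0, 0.2, -6.8]
contact_force: [-0.1, 0.2, -2.6]
finger_gap: 0.059
grasp_force: 55.2
time_s: 50.45
tool_pos: [0.5625, -0.0159, 0.0686]
orientation: [180.0, -0.1, -6.7]
contact_force: [-0.0, -0.1, -3.4]
finger_gap: 0.0587
grasp_force: 55.2
time_s: 50.75
tool_pos: [0.5621, -0.0157, 0.0663]
orientation: [-180.0, -0.0, -6.7]
contact_force: [-0.3, -0.1, -3.6]
finger_gap: 0.0591
grasp_force: 55.2
```

```bash

python3 -m jog '[{"gripper":1,"tx":0,"ty":0,"tz":0.8,"wx":0,"wy":0,"wz":0},{"gripper":1,"tx":0,"ty":0,"tz":0,"wx":0,"wy":0,"wz":0}]'
python3 -m jog '[{"gripper":1,"tx":0,"ty":0,"tz":0.7,"wx":0,"wy":0,"wz":0},{"gripper":1,"tx":0,"ty":0,"tz":0,"wx":0,"wy":0,"wz":0}]'
python3 -m jog '[{"gripper":1,"tx":0,"ty":0,"tz":0.5,"wx":0,"wy":0,"wz":0},{"gripper":1,"tx":0,"ty":0,"tz":0,"wx":0,"wy":0,"wz":0}]'
```

```text
time_s: 50.95
tool_pos: [0.562, -0.0157, 0.0653]
orientation: [-180.0, 0.0, -6.7]
contact_force: [0.4, -0.2, -3.9]
finger_gap: 0.0587
grasp_force: 55.2
time_s: 51.15
tool_pos: [0.5622, -0.0157, 0.0651]
orientation: [180.0, -0.0, -6.7]
contact_force: [-1.5, -0.2, 0.9]
finger_gap: 0.0587
grasp_force: 56.0
time_s: 51.35
tool_pos: [0.5623, -0.0157, 0.0651]
orientation: [180.0, -0.1, -6.7]
contact_force: [-2.8, 2.0, 5.7]
finger_gap: 0.0589
grasp_force: 56.5
```

Contact. I'll release, rise to the same viewpoint as before, and check.

```bash

python3 -m jog '[{"gripper":-1,"tx":0,"ty":0,"tz":0,"wx":0,"wy":0,"wz":0},{"gripper":-1,"tx":0,"ty":0,"tz":0,"wx":0,"wy":0,"wz":0},{"gripper":-1,"tx":0,"ty":0,"tz":0,"wx":0,"wy":0,"wz":0},{"gripper":-1,"tx":0,"ty":0,"tz":-20,"wx":0,"wy":0,"wz":0},{"gripper":-1,"tx":0,"ty":0,"tz":-40,"wx":0,"wy":0,"wz":0}]'
python3 -m jog '[{"gripper":-1,"tx":0,"ty":0,"tz":-40,"wx":0,"wy":0,"wz":0},{"gripper":-1,"tx":-7,"ty":0,"tz":-40,"wx":0,"wy":0,"wz":0},{"gripper":-1,"tx":-10,"ty":0,"tz":-40,"wx":0,"wy":0,"wz":0},{"gripper":-1,"tx":-7,"ty":0,"tz":-35,"wx":0,"wy":0,"wz":0},{"gripper":-1,"tx":0,"ty":0,"tz":-15,"wx":0,"wy":0,"wz":0}]' >/dev/null
python3 -m jog '[{"gripper":-1,"tx":0,"ty":0,"tz":0,"wx":0,"wy":0,"wz":0},{"gripper":-1,"tx":0,"ty":0,"tz":0,"wx":0,"wy":0,"wz":0},{"gripper":-1,"tx":0,"ty":0,"tz":0,"wx":0,"wy":0,"wz":0}]'
python3 - <<'E'
from fit import *
s=manip.get_state()
p,d=capture("wrist"); cv2.imwrite("pics/w4.png",p); X=wrist_cloud(s,d)
print("round",circ(top(X,(.628,-.087),.03,.130)),"jar",circ(top(X,(.563,-.013),.04,.118)),"sqcap",circ(top(X,(.641,.037),.03,.126)))
p,d=capture("scene"); X=cloud("scene",d); print("cyl top",circ(top(X,(.49,.332),.04,.085,.003)))
p,d=capture("side"); cv2.imwrite("pics/s4.png",p)
E
```

```text
time_s: 51.85
tool_pos: [0.5606, -0.0155, 0.1224]
orientation: [-180.0, 0.3, -6.7]
contact_force: [0.7, -0.3, 0.9]
finger_gap: 0.0853
grasp_force: 0.0
time_s: 52.65
tool_pos: [0.5379, -0.0129, 0.2926]
orientation: [-180.0, 0.2, -6.7]
contact_force: [-0.1, 0.4, 0.7]
finger_gap: 0.0854
grasp_force: 0.0
round (array([627.2, -85.5]), 14.9, 1101) jar (array([562.9, -13.9]), 28.4, 2942) sqcap (array([641.1,  38.2]), 16.4, 1294)
cyl top (array([490.7, 334.3]), 25.0, 199)
```

View pics/w4.png

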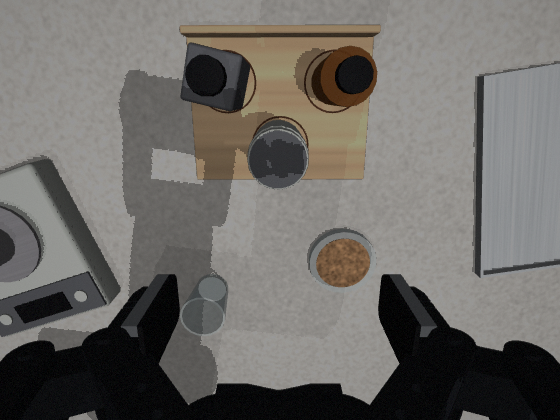

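View pics/s4.png

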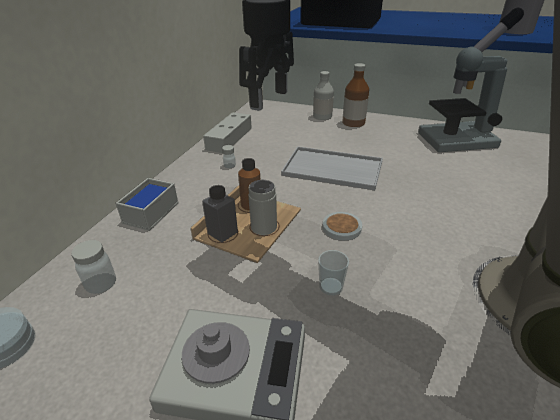

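The containers are back on their rings, within about 1–2 mm of centre: square bottle at (215,78), round bottle at (350,75), jar at (278,158) in the wrist view. The weight is on the middle of the pan at (214,350) in the side view, and the tray is empty. The dish and the beaker have not moved.

```bash
python3 -c "
from plant import manip
print(manip.job_done())"
```

```text
the job is handed in; nothing more can be done
None
```

The job is done and handed in: the weight is on the middle of the balance's pan, all three containers are upright on their original rings (about 2 mm off at most), nothing tipped, and the dish and beaker were left alone, at about 53 s of the 144 s allowed.

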